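# Load the square reference tile into the roast-colour meter with the lifter

### The job

Open the colour meter's lid wide, slide the lifter's blade under the square reference tile and lift it off its rest, then lower it square and centred onto the two rails inside the meter and draw the blade out. Lay the lifter back lengthwise on its mat, standing on blade and foot, and then shut the lid fully. The tile must stay level and must never be touched by the gripper, and the round disc and the other things on the counter stay where they are.

Things in the scene. Friction and masses are not known exactly. Their poses are not given: they have to be found in the camera images.
- tile: square flat ceramic reference tile, 80 x 80 x 6 mm, 90 g (it may be somewhat lighter or heavier); origin at the centre of its underside, x and y along its sides, z up. It lies on rest_square, whose sides it follows within a few degrees
- disc: round ceramic disc of the same material, 80 mm across, 6 mm thick, on the other rest; leave alone. Origin at the centre of its underside
- rest_square: fixed low dark steel rest under the square tile: base plate 80 x 80 x 4 mm, two rails along x (8 mm wide, tops 24 mm above the counter); between them a gap 62 mm wide, 20 mm high from plate to tile, open at both x ends. Origin under its centre, on the counter; +x points roughly away from the robot: slide the blade in along +x. Either rest may be the left one
- rest_round: the identical rest that carries the round disc
- meter: fixed roast-colour meter, 170 mm wide. Origin on the counter under the chamber's middle; +x points into it, away from the robot; open front at x = -80 mm. Deck 40 mm high; on it two rails along x, 84 mm long, 8 mm wide, tops 58 mm above the counter; the gap between them, for the blade, is 62 mm wide, 18 mm high. Side walls (inner faces y = +-78) 90 mm high; body behind x = 82 is 94 mm high
- meter_stage (a point): point midway between the meter's two rails, at the height of their tops, with the meter's axes: the tile's origin belongs here, its sides parallel to the rails
- lid (a joint): angle of the meter's lid about its rear hinge: 0 shut, 1.4 rad fully open (stop). It may start slightly ajar. The hinge is stiff: the lid stays at any angle; about 3 N at the tab moves it. The lid is 157 mm deep, 170 mm wide, 6 mm thick, and a skirt hangs 31 mm down along its front edge
- lid_tab (a point): grip point on the lid's tab, a black tongue 26 mm wide (meter y), 10 mm thick, sticking out 41 mm from the lid's front edge; the point is 31 mm out, 190 mm from the hinge line. Lid shut: 94 mm above the counter, the tongue points to meter -x; open, it points nearly straight up. Pinch it across its width; it can turn between the fingers
- lid_hinge (a point): middle of the lid's hinge line, which runs along the meter's y axis: at meter x = +79 mm, 94 mm above the counter
- lifter: offset spatula, 0.19 kg, level on blade and rear foot. Origin at mid-length, at underside level; +x to the blade's tip. Steel blade 90 x 46 x 3 mm, x = 18 to 108 mm; upright neck x = 11 to 17, 24 wide; straight wooden handle x = -108 to 14, 16 wide (y), 20 high, from 48 to 68 mm above the underside; plate foot 36 wide at x = -104, down to underside level
- lifter_grip (a point): good grip point inside the handle, on its centre line, at lifter x = -22 mm, 58 mm above the blade's underside
- lifter_blade (a point): centre of the blade's upper face: lifter x = 63 mm, 3 mm above its underside; a carried tile is best centred here (its rear edge then clears the neck by 6 mm)
- mat: fixed black rubber mat, 260 x 110 x 3 mm, origin at the centre of its underside, x along its length. The lifter starts on it lengthwise and is to be laid back on it lengthwise (either way round), wholly on the mat
- bowl_a: bystander: white cupping bowl, 90 mm across, 60 mm high; origin under its centre
- bowl_b: bystander: bowl as bowl_a
- bowl_c: bystander: bowl as bowl_a
- glass: bystander: water glass, 68 mm across, 85 mm high
- spoon: bystander: metal spoon lying on the counter
- timer: bystander: small grey timer, 30 x 60 x 50 mm high
- jar: bystander: closed amber jar, 60 mm across, 90 mm high
Not all that is in view belongs to the job. What is shaped like the lifter but yellow is not meant. Leave any blue look-alike of the rest_square alone.

How it is judged:
By the outcome, as a careful person would: the job done as asked, in the order asked, and still so for the second after the job is handed in, with the robot touching nothing.
It also fails if it takes over 72 s, if anything falls off the work surface, if the arm or the gripper's body presses on something with over 40 N, if the wrist force passes 120 N, or if a joint passes its speed limit or range.

### The arm

A 6-joint arm with a two-finger parallel gripper is mounted at the origin on the work surface. World frame = base frame: x ahead of the robot, y to its left, z up, the work surface at z = 0. Lengths are in mm, angles in rad, forces in N, time in s.
With the tool pointing down it reaches from about 350 to 875 mm from the base axis. Payload 4.2 kg.
Tool frame: the origin (TCP) lies on the front face of the gripper's body, between the roots of the fingers; the fingertips stand 70 mm ahead of it and the grasp point (between the pads) lies 51 mm ahead of it; z points along the fingers, y is the line along which they close (so a half turn about z gives the same grasp; the last joint's range is limited). The gripper opens to 87 mm and grips with 3 to 60 N. Pads are 19 mm wide; open, the fingers measure 117 mm over their backs; the gripper's body (75 mm by 190 mm) begins 51 mm behind the grasp point.
Start: joints at [-0.868, 0.385, 0.008, 0, -1.194, -0.259], TCP at [268.371, -564.426, 292.25] pointing down, gripper open.
Joint ranges: [-3.14, 3.14], [-1.21, 2.06], [-1.07, 1.41], [-3.16, 2.05], [-2.99, -0.16], [-3.1, 3.1]. Speed limits (rad/s): [2.79, 2.79, 3.14, 3.14, 3.14, 3.14].

### API

Orientations are given as a unit quaternion [x, y, z, w].
In Python, from bench import r gives the robot as it stands.
- The arm moves only by the tool arm_command, never from a script. Its argument "rows" is one flat list of numbers, 7 for each row, row after row: the shift along the tool's x, y, z in m, then the turn, a rotation vector about the tool's x, y, z in rad, then the closure, from 0 (fully open) to 1 (shut). A call has 1 to 8 rows; each row is the pose to reach, as a shift and turn from the pose commanded when the call began, along the tool's axes at that moment; what a row does not reach only later rows make up. A row lasts 1/12 s, in which the tool goes at most 41.7 mm and 7.16 degrees, less where a joint would pass 70% of its speed; a pose out of reach is approached as far as the arm can. A call with a gripper value outside its range is refused whole. The fingers move at their own pace and stop on an object; "grip_force" is the grip in N (left out, the last holds). Time passes only in rows, so rows that repeat a pose let the fingers close. It gives the time, the measured TCP pose, the force, the opening and the grip force at its end, in the units of the state.
- r.get_state(): the state, without advancing time (a new reading comes with each control period).
- r.grab_frame(name): name is "scene" or "top"; returns (picture, depth): 400x640x3 uint8, red, green, blue; 400x640 float32, mm along the optical axis (not along the pixel's ray), 0 where there is no reading.
- r.camera_model(name): a dict with "mtx" (3x3 intrinsics, pixels), "rvec" (rotation vector, rad) and "tvec" (3), from world to camera coordinates, as OpenCV has them. Camera axes: x right, y down, z forward; pixel columns grow to the right and rows downward; lengths in mm; the calibration is good to about 2 mm. A picture is of the moment at which its call begins. camera_model takes no time and is no camera call.
- r.finish_job(): hands the job in; it is judged then, once.
The state is a dict: "t": time; "joint_pos": joint angles; "qd": joint speeds; "joint_torque": joint torques, N m; "ee_pos": TCP position; "orientation": TCP orientation; "contact_force": force on the tool from outside, world axes, zero at the start; "moment": the same for the moment, N m; "width": finger opening in mm; "grasp_force": force on a finger pad.
Only numpy, scipy, OpenCV 4.12 (cv2) and the standard library are available. Lean on these libraries where they do the work, as an engineer would, in place of code of your own. Each camera call takes 0.05 s, during which the arm holds its last target. There are 200 camera calls.

## Working session

There is one attempt and no reset: what is moved stays moved. The work goes in short steps, Python scripts to look and compute and a tool call to move; the robot and the scene stay as the last step left them, time stands still between calls to the robot, and variables do not carry over. Pictures are saved under pics/ and viewed, at most 10 in all, crops included, and the job is handed in when it is done.

Besides the shell and the picture viewer there is one more tool, called after ">>>" as name(argument=value, ...) on one line, values as JSON. arm_command: Moves the arm, as the interface text tells. Its arguments: {"type":"object","properties":{"rows":{"type":"array"},"grip_force":{"type":"number"}},"required":["rows"]}

```bash
ls; mkdir -p pics
cat > h.py <<'E'
import numpy as np, cv2
from scipy.spatial.transform import Rotation as R
from bench import r
def cam(n):
    m=r.camera_model(n); K=np.array(m["mtx"],float); Rm=cv2.Rodrigues(np.array(m["rvec"],float))[0]; t=np.array(m["tvec"],float).ravel()
    return K,Rm,t
def ray(n,uv,z):
    K,Rm,t=cam(n); uv=np.atleast_2d(uv).astype(float)
    d=np.c_[uv,np.ones(len(uv))]@np.linalg.inv(K).T@Rm; c=-Rm.T@t
    return c+d*((z-c[2])/d[:,2])[:,None]
def cloud(n,dep):
    K,Rm,t=cam(n); v,u=np.mgrid[:400,:640]
    p=np.stack([u*1.,v,np.ones_like(u)],-1)@np.linalg.inv(K).T*dep[...,None]
    return (p-t)@Rm
def proj(n,p):
    K,Rm,t=cam(n); q=(np.atleast_2d(p)@Rm.T+t)@K.T; return q[:,:2]/q[:,2:]
E
python3 - <<'E'
from h import *
for n in("scene","top"):
    i,d=r.grab_frame(n); np.savez(f"{n}0.npz",i=i,d=d); cv2.imwrite(f"pics/{n}0.png",i[...,::-1])
    K,Rm,t=cam(n); print(n,K.round(1).tolist(),(-Rm.T@t).round(0),Rm.round(2).tolist())
s=r.get_state(); print(s)
E
```

```text
pics
scene [[371.7, 0.0, 321.3], [0.0, 371.7, 201.5], [0.0, 0.0, 1.0]] [1049.  622.  685.] [[-0.73, 0.68, -0.02], [0.41, 0.42, -0.81], [-0.55, -0.6, -0.59]]
top [[463.1, 0.0, 315.4], [0.0, 463.1, 198.0], [0.0, 0.0, 1.0]] [ 334.   15. 1453.] [[0.01, -1.0, 0.01], [-0.99, -0.01, -0.11], [0.11, -0.01, -0.99]]
{'t': 0.1, 'joint_pos': array([-8.68421073e-01,  3.85489536e-01,  6.73409393e-03, -4.21801035e-04,
       -1.19400845e+00, -2.58599076e-01]), 'qd': array([-0.00135053, -0.00312343,  0.00250172,  0.00169819, -0.00134096,
       -0.00261572]), 'joint_torque': array([-5.47794698e-04, -3.91689920e+01,  1.87935072e+01,  4.23188031e+00,
        1.34735802e-02, -8.90347269e-05]), 'ee_pos': array([ 268.18395833, -564.0808265 ,  291.25373887]), 'orientation': array([-2.19995819e-01,  9.75500299e-01,  9.62997717e-04, -2.80883117e-04]), 'contact_force': array([0.11134974, 0.10673033, 0.86829138]), 'moment': array([ 0.01551569, -0.02982816,  0.00228815]), 'grasp_force': 0.0, 'width': 87.18760332172428}
```

View pics/top0.png

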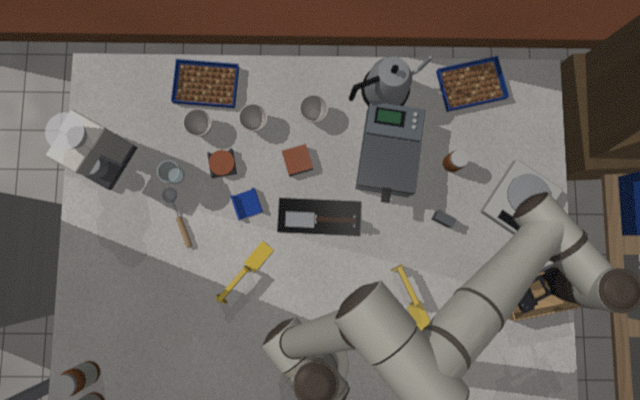

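View pics/scene0.png

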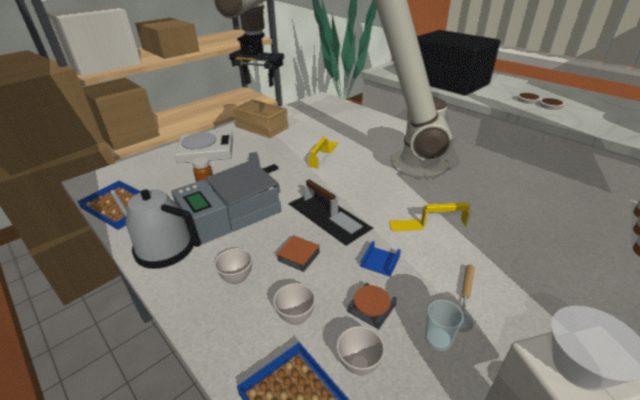

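The top view shows the tile (298,160), disc (222,163), meter (392,150) with its tab at (386,195), and the lifter on the mat (320,217), blade to the left. The blue rest (247,204) and yellow tools are decoys.

```bash
cat > m.py <<'E'
from h import *
def rect(mask,n,z,name):
    cs=cv2.findContours(mask.astype(np.uint8),0,2)[0]; c=max(cs,key=cv2.contourArea)[:,0]
    w=ray(n,c,z)[:,:2].astype(np.float32); (cx,cy),(a,b),g=cv2.minAreaRect(w)
    print(name,round(cx,1),round(cy,1),'size',round(a,1),round(b,1),'ang',round(g,1),'pix',len(c)); return np.array([cx,cy]),g
E
python3 - <<'E'
from m import *
f=np.load("top0.npz"); i,d=f['i'],f['d']; P=cloud("top",d); hsv=cv2.cvtColor(i,cv2.COLOR_RGB2HSV)
H,S,V=[hsv[...,k].astype(int) for k in range(3)]
print("counter z",np.median(P[280:300,150:200,2]))
def win(m,u0,v0,u1,v1):
    o=np.zeros(m.shape,bool); o[v0:v1,u0:u1]=m[v0:v1,u0:u1]; return o
red=((H<12)|(H>170))&(S>110)
rect(win(red,275,138,322,182),"top",30,"tile")
m=win(red,275,138,322,182); print('tile z',np.median(P[m][:,2]))
m=win(red,205,145,240,182); rect(m,"top",30,"disc")
rect(win(V<60,270,190,370,245),"top",3,"mat")
bl=win((V>110)&(S<60),280,205,316,230); rect(bl,"top",6,"blade"); print('blade z',np.median(P[bl][:,2]))
# handle
h=win(P[...,2]>40,270,190,370,245); rect(h,"top",68,"handle"); print('h z',np.median(P[h][:,2]), P[h].min(0).round(),P[h].max(0).round())
# meter
mm=win(P[...,2]>70,340,95,440,215); rect(mm,"top",97,"meter+lid")
for u,v in [(386,195),(386,199),(386,190),(370,180),(405,185),(370,150),(415,155),(390,142),(390,137),(390,108)]:
    print((u,v),P[v,u].round(0),i[v,u])
f=np.load("scene0.npz"); i,d=f['i'],f['d']
b=np.hstack([cv2.resize(i[140:260,160:300],None,fx=4,fy=4,interpolation=2)]); cv2.imwrite("pics/crop1.png",b[...,::-1])
E
```

```text
counter z -0.6515481958446563
tile 619.0 60.0 size 77.0 75.5 ang 17.0 pix 52
tile z 29.335410960599525
disc 606.6 294.7 size 72.8 78.1 ang 0.6 pix 35
mat 443.4 -10.3 size 254.1 104.3 ang 88.1 pix 219
blade 434.3 47.0 size 43.9 90.9 ang 0.5 pix 16
blade z 5.346840385763187
handle 423.4 -59.4 size 33.0 123.0 ang 0.5 pix 28
h z 69.82217500780118 [ 334. -121.   41.] [ 442.   15. 1453.]
meter+lid 644.3 -225.0 size 175.0 334.5 ang 82.4 pix 121
(386, 195) [ 500. -205.  107.] [53 54 51]
(386, 199) [ 488. -205.  106.] [55 55 53]
(386, 190) [ 515. -206.  104.] [47 48 49]
(370, 180) [ 544. -158.  108.] [83 85 87]
(405, 185) [ 530. -262.  107.] [82 81 84]
(370, 150) [ 636. -160.  100.] [79 78 82]
(415, 155) [ 623. -295.   97.] [74 77 81]
(390, 142) [ 661. -220.  100.] [77 79 84]
(390, 137) [ 680. -223.   84.] [60 59 61]
(390, 108) [ 767. -222.   94.] [76 82 87]
```

View pics/crop1.png

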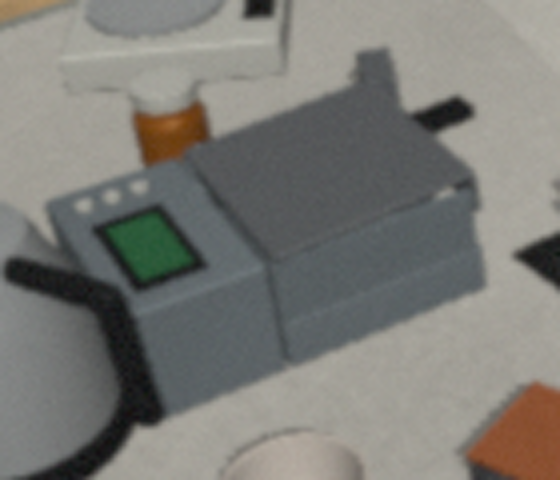

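The crop shows the lid slightly ajar, with the tab poking out at upper right. Next I'll refine the meter, lifter and tile poses in both views.

Run:
```python
from m import *
def win(m,u0,v0,u1,v1):
    o=np.zeros(m.shape,bool); o[v0:v1,u0:u1]=m[v0:v1,u0:u1]; return o
f=np.load("top0.npz"); i,d=f['i'],f['d']; P=cloud("top",d); P[d==0]=-999
hsv=cv2.cvtColor(i,cv2.COLOR_RGB2HSV); H,S,V=[hsv[...,k].astype(int) for k in range(3)]
m=win((P[...,2]>70),345,107,440,193); m=cv2.morphologyEx(m.astype(np.uint8),2,np.ones((15,15)))
rect(m,"top",97,"meter")
# side edges of lid
for side in(0,1):
    L=[]
    for v in range(148,186):
        u=np.where(m[v])[0]; L.append((u[0]-.5 if side==0 else u[-1]+.5,v))
    z=101; w=ray("top",L,z)[:,:2]; vx,vy,x0,y0=cv2.fitLine(w.astype(np.float32),cv2.DIST_HUBER,0,.01,.01).ravel()
    print('side',side,np.degrees(np.arctan2(vy,vx)),'y at x=600',y0+vy/vx*(600-x0))
L=[]
for u in list(range(364,380))+list(range(394,412)):
    v=np.where(m[:,u])[0]; L.append((u,v[-1]+.5))
w=ray("top",L,105)[:,:2]; vx,vy,x0,y0=cv2.fitLine(w.astype(np.float32),cv2.DIST_HUBER,0,.01,.01).ravel(); print('front',np.degrees(np.arctan2(vy,vx)),x0,y0)
t=win(V<64,375,188,398,206); rect(t,"top",106,"tab"); print('tabz',np.percentile(P[t][:,2],[10,50,90]))
l=P[150:185,370:405].reshape(-1,3); A=np.c_[l[:,:2]-[600,-215],np.ones(len(l))]; print('lid plane',np.linalg.lstsq(A,l[:,2],rcond=None)[0])
h=win((P[...,2]>40)&(V<200)&(d>0)&(P[...,2]<120),300,200,365,240); rect(h,"top",68,"handle"); 
hb=win((H<15)&(S>70)&(V<140),305,205,365,232); rect(hb,"top",71,"handle brown")
for k,(u0,u1) in enumerate([(284,312)]):
    L=ray("top",[(u,np.mean(np.where(V[200:235,u]>110)[0])+200) for u in range(u0,u1)],6)
    vx,vy,x0,y0=cv2.fitLine(L[:,:2].astype(np.float32),cv2.DIST_HUBER,0,.01,.01).ravel(); print('blade axis',np.degrees(np.arctan2(vy,vx)),x0,y0)
f=np.load("scene0.npz"); i,d=f['i'],f['d'];hsv=cv2.cvtColor(i,cv2.COLOR_RGB2HSV); H,S,V=[hsv[...,k].astype(int) for k in range(3)]
red=((H<12)|(H>170))&(S>110)
P=cloud("scene",d)
mt=win(red,270,230,325,275); q=mt&(np.abs(P[...,2]-30)<4); rect(q,"scene",30,"tile scene"); print(np.median(P[q][:,2]))
bl=win((V>110)&(S<70),325,205,368,240); rect(bl,"scene",6,"blade scene")
mat=win((V<55),280,185,380,245); rect(mat,"scene",3,"mat scene")
```

```text
meter 643.8 -224.2 size 170.6 263.8 ang 82.0 pix 63
side 0 -2.4110134 y at x=600 -133.19415
side 1 -10.686134 y at x=600 -299.54596
front 83.86839 513.1251 -223.39961
tab 501.8 -211.5 size 38.5 52.8 ang 0.6 pix 25
tabz [ 96.26503526 107.45937162 111.8827931 ]
lid plane [  0.44070425   0.28225851 106.69246393]
handle 423.4 -59.4 size 33.0 123.0 ang 0.5 pix 31
handle brown 431.9 -35.2 size 15.0 62.8 ang 0.5 pix 35
blade axis -89.691 429.5967 56.88122
tile scene 626.3 64.9 size 80.7 81.4 ang 17.3 pix 54
30.85409340914617
blade scene 414.8 46.2 size 129.2 106.9 ang 42.7 pix 68
mat scene 438.9 -27.6 size 293.5 118.3 ang 87.7 pix 169
```

Run:
```python
from h import *
i=np.load("top0.npz")['i'][100:245,265:440]
b=cv2.convertScaleAbs(cv2.resize(i,None,fx=4,fy=4,interpolation=2),alpha=1.5); cv2.imwrite("pics/crop2.png",b[...,::-1])
```

```text
(no output)
```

View pics/crop2.png

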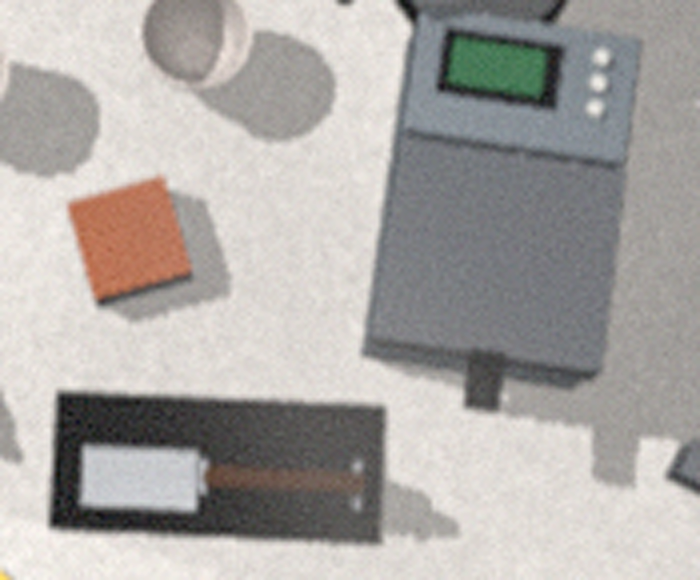

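The crop shows clean corners: the lid's front edge (372,342)–(600,372), the tab end (482,408), and the tile, mat and blade corners.

Run:
```python
from h import *
def W(pts,z): return ray("top",(np.array(pts,float)+.5)/4-.5+[265,100],z)[:,:2]
def rep(n,pts,z):
    w=W(pts,z); print(n,w.round(1).tolist(),'c',w.mean(0).round(1)); return w
ang=lambda a,b:np.degrees(np.arctan2(*(b-a)[::-1]))
rear=rep('lid rear z97',[(407,131),(623,163)],97); body=rep('body rear 94',[(418,12),(640,40)],94)
for z in(97,105): fr=rep(f'front {z}',[(372,342),(600,372)],z)
print('yaws',ang(fr[1],fr[0])-90,ang(rear[1],rear[0])-90,ang(body[1],body[0])-90,ang(fr.mean(0),body.mean(0)))
print('depth',np.linalg.norm(fr.mean(0)-rear.mean(0)))
tb=rep('tab 105',[(482,408),(485,352)],105)
t=rep('tile',[(68,203),(163,177),(190,273),(97,298)],30); print('yaw',ang(t[3],t[0]),ang(t[2],t[1]),ang(t[1],t[0])-90,ang(t[2],t[3])-90)
m=rep('mat',[(58,393),(385,407),(380,543),(52,527)],3); print(ang(m[1],m[0]),ang(m[2],m[3]))
b=rep('blade',[(83,446),(200,450),(197,512),(80,507)],6); print(ang(b[1],b[0]),ang(b[2],b[3]))
h=rep('handle',[(207,475),(362,482)],71); print(ang(h[1],h[0]))
rep('foot',[(357,463),(357,507)],51)
```

```text
lid rear z97 [[690.1, -149.5], [667.3, -311.5]] c [ 678.7 -230.5]
body rear 94 [[783.2, -158.6], [763.4, -326.8]] c [ 773.3 -242.7]
front 97 [[529.9, -122.9], [509.2, -291.7]] c [ 519.6 -207.3]
front 105 [[528.8, -122.1], [508.2, -289.9]] c [ 518.5 -206. ]
yaws -6.993920339283463 -7.977853095699217 -6.722089937768317 -8.192305043212306
depth 162.08155704791773
tab 105 [[480.7, -202.8], [522.2, -205.3]] c [ 501.4 -204. ]
tile [[647.0, 108.1], [668.6, 34.0], [592.5, 12.1], [572.0, 84.3]] c [620.   59.6]
yaw 17.609962004803123 16.041243352956666 16.23948234437053 15.847755801900803
mat [[500.4, 115.1], [491.8, -142.6], [384.9, -138.4], [395.0, 118.0]] c [443. -12.]
88.09260996284803 87.72762449422547
blade [[458.5, 94.6], [456.2, 2.9], [407.6, 4.8], [410.7, 96.2]] c [433.3  49.7]
88.57829811308444 88.0765305522211
handle [[432.0, -1.9], [427.9, -117.9]] c [430.  -59.9]
87.94435874170576
foot [[443.6, -116.0], [410.2, -116.0]] c [ 426.9 -116. ]
```

```bash
cat > plan.py <<'E'
from h import *
G=51.
def down(a):  # tool z down, tool y at world angle a deg
    a=np.radians(a); y=np.array([np.cos(a),np.sin(a),0]); z=np.array([0,0,-1.]); return R.from_matrix(np.c_[np.cross(y,z),y,z])
def plan(wps,start=None):
    """wps: (x,y,z of grasp point, tool-y angle deg, closure, rows). Prints calls of <=8 rows."""
    if start is None:
        s=r.get_state(); q=R.from_quat(s['orientation']); p=np.array(s['ee_pos'])
        print('t',round(s['t'],2),'grasp',(p+G*q.apply([0,0,1])).round(1),'toolY',np.degrees(np.arctan2(*q.apply([0,1,0])[1::-1])).round(2),'tilt',q.apply([0,0,1])[:2].round(4),'w',round(s['width'],1),'F',s['contact_force'].round(1))
    else: p,q=start
    poses=[]; cp,cq=p,q
    for x,y,z,a,c,n in wps:
        tq=down(a); tp=np.array([x,y,z+G]); dv=(cq.inv()*tq).as_rotvec()
        if max(np.linalg.norm(tp-cp)/n/41.,np.degrees(np.linalg.norm(dv))/n/7.1)>1: print('TOO FAST',x,y,z,np.linalg.norm(tp-cp)/n,np.degrees(np.linalg.norm(dv))/n)
        for k in range(1,n+1): poses.append((cp+(tp-cp)*k/n,cq*R.from_rotvec(dv*k/n),c))
        cp,cq=tp,tq
    for k in range(0,len(poses),8):
        out=[]
        for P,Q,c in poses[k:k+8]:
            out+=[round(v,4) for v in q.inv().apply(P-p)/1000]+[round(v,4) for v in (q.inv()*Q).as_rotvec()]+[c]
        print('CALL',[0 if abs(v)<6e-5 else float(v) for v in out]); p,q=poses[min(k+7,len(poses)-1)][:2]
E
python3 - <<'E'
from plan import *
plan([(490,-204,170,82.5,0,14),(490,-204,102,82.5,0,6),(490,-204,102,82.5,1,4)])
E
```

```text
t 0.1 grasp [ 268.1 -564.   240.3] toolY 115.42 tilt [-0.001   0.0018] w 87.2 F [0.1 0.1 0.9]
CALL [-0.0254, 0.0164, 0.005, 0.0001, 0, 0.041, 0, -0.0507, 0.0328, 0.0101, 0.0003, -0.0001, 0.0821, 0, -0.0761, 0.0493, 0.0151, 0.0004, -0.0001, 0.1231, 0, -0.1014, 0.0657, 0.0202, 0.0005, -0.0002, 0.1641, 0, -0.1268, 0.0821, 0.0252, 0.0007, -0.0002, 0.2052, 0, -0.1521, 0.0985, 0.0303, 0.0008, -0.0003, 0.2462, 0, -0.1775, 0.1149, 0.0353, 0.001, -0.0003, 0.2873, 0, -0.2028, 0.1314, 0.0404, 0.0011, -0.0004, 0.3283, 0]
CALL [-0.0187, 0.0237, 0.005, 0.0001, 0, 0.041, 0, -0.0374, 0.0474, 0.0101, 0.0003, -0.0001, 0.0821, 0, -0.0561, 0.0712, 0.0151, 0.0004, -0.0001, 0.1231, 0, -0.0748, 0.0949, 0.0201, 0.0005, -0.0002, 0.1641, 0, -0.0935, 0.1186, 0.0252, 0.0007, -0.0002, 0.2052, 0, -0.1122, 0.1423, 0.0302, 0.0008, -0.0003, 0.2462, 0, -0.1122, 0.1423, 0.0415, 0.0008, -0.0003, 0.2462, 0, -0.1122, 0.1423, 0.0529, 0.0008, -0.0003, 0.2462, 0]
CALL [0, 0, 0.0113, 0, 0, 0, 0, 0, 0, 0.0227, 0, 0, 0, 0, 0, 0, 0.034, 0, 0, 0, 0, 0, 0, 0.0453, 0, 0, 0, 0, 0, 0, 0.0453, 0, 0, 0, 1.0, 0, 0, 0.0453, 0, 0, 0, 1.0, 0, 0, 0.0453, 0, 0, 0, 1.0, 0, 0, 0.0453, 0, 0, 0, 1.0]
```

>>> arm_command(rows=[-0.025, 0.016, 0.005, 0, 0, 0.04, 0, -0.05, 0.033, 0.01, 0, 0, 0.08, 0, -0.076, 0.049, 0.015, 0, 0, 0.123, 0, -0.101, 0.066, 0.02, 0, 0, 0.164, 0, -0.127, 0.082, 0.025, 0, 0, 0.205, 0, -0.152, 0.098, 0.03, 0, 0, 0.246, 0, -0.178, 0.115, 0.035, 0, 0, 0.287, 0, -0.203, 0.131, 0.04, 0.001, 0, 0.328, 0])

```text
t: 0.77
ee_pos: [395.8, -357.4, 251.7]
orientation: [-0.057, 0.998, -0.0, -0.0]
contact_force: [1.3, 0.3, 0.6]
width: 87.1
grasp_force: 0.0
```

>>> arm_command(rows=[-0.019, 0.024, 0.005, 0, 0, 0.04, 0, -0.037, 0.047, 0.01, 0, 0, 0.08, 0, -0.056, 0.071, 0.015, 0, 0, 0.123, 0, -0.075, 0.095, 0.02, 0, 0, 0.164, 0, -0.094, 0.119, 0.025, 0, 0, 0.205, 0, -0.112, 0.142, 0.03, 0, 0, 0.246, 0, -0.112, 0.142, 0.042, 0, 0, 0.246, 0, -0.112, 0.142, 0.053, 0, 0, 0.246, 0])

```text
t: 1.43
ee_pos: [491.2, -203.4, 198.6]
orientation: [0.064, 0.998, -0.0, 0.0]
contact_force: [0.5, 1.3, 0.2]
width: 87.2
grasp_force: 0.0
```

Run:
```python
from plan import *
i,d=r.grab_frame("scene"); P=cloud("scene",d)
# tab: dark points near
m=(d>0)&(i.max(2)<70)&(abs(P[...,0]-490)<25)&(abs(P[...,1]+204)<25)&(P[...,2]>85)&(P[...,2]<120)
print(m.sum(), P[m].min(0).round(),P[m].max(0).round(),np.median(P[m],0).round(1))
plan([(490,-204,102,82.5,0,5),(490,-204,102,82.5,1,3)])
```

```text
54 [ 484. -214.  104.] [ 514. -185.  114.] [ 499.8 -194.8  110.5]
t 1.48 grasp [ 489.1 -203.6  145.1] toolY 82.6 tilt [-0.0045  0.0007] w 87.2 F [-0.4  0.2 -2.7]
CALL [-0.0002, -0.0001, 0.0086, 0, -0.0009, 0.0003, 0, -0.0004, -0.0001, 0.0172, 0, -0.0018, 0.0007, 0, -0.0005, -0.0002, 0.0258, 0, -0.0027, 0.001, 0, -0.0007, -0.0002, 0.0344, 0.0001, -0.0036, 0.0014, 0, -0.0009, -0.0003, 0.0431, 0.0001, -0.0045, 0.0017, 0, -0.0009, -0.0003, 0.0431, 0.0001, -0.0045, 0.0017, 1.0, -0.0009, -0.0003, 0.0431, 0.0001, -0.0045, 0.0017, 1.0, -0.0009, -0.0003, 0.0431, 0.0001, -0.0045, 0.0017, 1.0]
```

>>> arm_command(rows=[0, 0, 0.01, 0, 0, 0, 0, 0, 0, 0.02, 0, 0, 0, 0, 0, 0, 0.03, 0, 0, 0, 0, 0, 0, 0.041, 0, 0, 0, 0, 0, 0, 0.041, 0, 0, 0, 0, 0, 0, 0.041, 0, 0, 0, 1, 0, 0, 0.041, 0, 0, 0, 1, 0, 0, 0.041, 0, 0, 0, 1], grip_force=20)

```text
t: 2.15
ee_pos: [490.7, -205.3, 158.8]
orientation: [0.065, 0.998, -0.001, 0.001]
contact_force: [0.2, -0.3, 0.3]
width: 74.1
grasp_force: 0.0
```

>>> arm_command(rows=[0, 0, 0, 0, 0, 0, 1, 0, 0, 0, 0, 0, 0, 1, 0, 0, 0, 0, 0, 0, 1, 0, 0, 0, 0, 0, 0, 1])

```text
t: 2.48
ee_pos: [490.4, -205.1, 158.4]
orientation: [0.065, 0.998, -0.0, 0.0]
contact_force: [-0.3, -0.0, -0.4]
width: 48.5
grasp_force: 0.0
```

Run:
```python
from plan import *
s=r.get_state(); q=R.from_quat(s['orientation']); g=s['ee_pos']+51*q.apply([0,0,1])
print('g',g.round(1),'w',s['width'])
ux=np.array([np.cos(np.radians(-7.5)),np.sin(np.radians(-7.5))])
a0=np.arcsin((g[2]-94)/190); h=g[:2]+ux*190*np.cos(a0); print('a0',a0,'hinge',h)
W=[]
for a in np.linspace(a0,1.41,17)[1:]:
    xy=h-ux*190*np.cos(a); W.append((*xy,94+190*np.sin(a),82.5,1,1))
plan(W)
```

```text
g [ 490.4 -205.1  107.4] w 48.48344096290056
a0 0.07035958080074822 hinge [ 678.33163319 -229.84559718]
t 2.48 grasp [ 490.4 -205.1  107.4] toolY 82.54 tilt [ 0.0007 -0.001 ] w 48.5 F [-0.3 -0.  -0.4]
CALL [-0.0018, -0.0001, -0.0158, -0.0009, 0.0008, 0.0008, 1.0, -0.0049, -0.0001, -0.0314, -0.0009, 0.0008, 0.0008, 1.0, -0.0093, -0.0001, -0.0467, -0.0009, 0.0008, 0.0008, 1.0, -0.015, -0.0001, -0.0615, -0.0009, 0.0008, 0.0008, 1.0, -0.0219, -0.0001, -0.0759, -0.0009, 0.0008, 0.0008, 1.0, -0.03, -0.0002, -0.0896, -0.0009, 0.0008, 0.0008, 1.0, -0.0391, -0.0002, -0.1026, -0.0009, 0.0008, 0.0008, 1.0, -0.0494, -0.0002, -0.1147, -0.0009, 0.0008, 0.0008, 1.0]
CALL [-0.0112, 0, -0.0113, 0, 0, 0, 1.0, -0.0233, 0, -0.0216, 0, 0, 0, 1.0, -0.0363, 0, -0.0308, 0, 0, 0, 1.0, -0.0499, 0, -0.039, 0, 0, 0, 1.0, -0.0642, 0, -0.046, 0, 0, 0, 1.0, -0.079, 0, -0.0517, 0, 0, 0, 1.0, -0.0943, 0, -0.0562, 0, 0, 0, 1.0, -0.1099, 0, -0.0594, 0, 0, 0, 1.0]
```

>>> arm_command(rows=[0, 0, 0.004, 0, 0, 0, 1, 0, 0, 0.004, 0, 0, 0, 1, 0, 0, 0.004, 0, 0, 0, 1, 0, 0, 0.004, 0, 0, 0, 1, 0, 0, 0.004, 0, 0, 0, 1, 0, 0, 0.004, 0, 0, 0, 1])

```text
t: 2.98
ee_pos: [490.3, -201.7, 153.0]
orientation: [0.066, 0.998, 0.002, -0.0]
contact_force: [1.4, 15.2, -1.2]
width: 26.0
grasp_force: 20.0
```

>>> arm_command(rows=[0, 0.002, 0, 0, 0, 0, 1, 0, 0.004, 0, 0, 0, 0, 1, 0, 0.004, 0, 0, 0, 0, 1], grip_force=25)

```text
t: 3.23
ee_pos: [490.4, -201.1, 153.6]
orientation: [0.065, 0.998, -0.001, -0.001]
contact_force: [-0.4, -0.1, -2.2]
width: 25.2
grasp_force: 25.0
```

Run:
```python
from plan import *
s=r.get_state(); q=R.from_quat(s['orientation']); g=s['ee_pos']+51*q.apply([0,0,1])
print('w',s['width'])
ux=np.array([np.cos(np.radians(-7.5)),np.sin(np.radians(-7.5))])
a0=np.arcsin((g[2]-94)/190); h=g[:2]+ux*190*np.cos(a0); print('a0',a0,'hinge',h)
W=[]
for a in np.linspace(a0,1.42,17)[1:]:
    xy=h-ux*190*np.cos(a); W.append((*xy,94+190*np.sin(a),82.5,1,1))
plan(W)
```

```text
w 25.204424413192324
a0 0.04527522665689268 hinge [ 678.52721207 -225.92836219]
t 3.23 grasp [ 490.3 -201.2  102.6] toolY 82.52 tilt [-0.0011 -0.001 ] w 25.2 F [-0.4 -0.1 -2.2]
CALL [-0.0014, -0.0001, -0.0163, -0.0012, -0.001, 0.0003, 1.0, -0.0042, -0.0001, -0.0323, -0.0012, -0.001, 0.0003, 1.0, -0.0084, -0.0001, -0.0481, -0.0012, -0.001, 0.0003, 1.0, -0.0139, -0.0001, -0.0635, -0.0012, -0.001, 0.0003, 1.0, -0.0207, -0.0002, -0.0783, -0.0012, -0.001, 0.0003, 1.0, -0.0288, -0.0002, -0.0925, -0.0012, -0.001, 0.0003, 1.0, -0.038, -0.0002, -0.1059, -0.0012, -0.001, 0.0003, 1.0, -0.0484, -0.0002, -0.1185, -0.0012, -0.001, 0.0003, 1.0]
CALL [-0.0114, 0, -0.0117, 0, 0, 0, 1.0, -0.0238, 0, -0.0223, 0, 0, 0, 1.0, -0.0371, 0, -0.0318, 0, 0, 0, 1.0, -0.0511, 0, -0.0402, 0, 0, 0, 1.0, -0.0658, 0, -0.0473, 0, 0, 0, 1.0, -0.081, 0, -0.0531, 0, 0, 0, 1.0, -0.0967, 0, -0.0576, 0, 0, 0, 1.0, -0.1127, 0, -0.0608, 0, 0, 0, 1.0]
```

>>> arm_command(rows=[-0.0015, 0, -0.016, 0, 0, 0, 1, -0.004, 0, -0.032, 0, 0, 0, 1, -0.0085, 0, -0.048, 0, 0, 0, 1, -0.014, 0, -0.0635, 0, 0, 0, 1, -0.0205, 0, -0.078, 0, 0, 0, 1, -0.029, 0, -0.0925, 0, 0, 0, 1, -0.038, 0, -0.106, 0, 0, 0, 1, -0.0485, 0, -0.1185, 0, 0, 0, 1])

```text
t: 3.9
ee_pos: [538.4, -208.1, 272.1]
orientation: [0.066, 0.998, -0.001, -0.001]
contact_force: [2.5, -4.7, -7.6]
width: 25.8
grasp_force: 25.0
```

>>> arm_command(rows=[-0.0115, 0, -0.0115, 0, 0, 0, 1, -0.024, 0, -0.022, 0, 0, 0, 1, -0.037, 0, -0.032, 0, 0, 0, 1, -0.051, 0, -0.04, 0, 0, 0, 1, -0.066, 0, -0.0475, 0, 0, 0, 1, -0.081, 0, -0.053, 0, 0, 0, 1, -0.0965, 0, -0.0575, 0, 0, 0, 1, -0.1127, 0, -0.061, 0, 0, 0, 1])

```text
t: 4.57
ee_pos: [645.5, -223.8, 331.1]
orientation: [0.066, 0.998, -0.001, -0.01]
contact_force: [-29.9, 0.0, -2.6]
width: 25.8
grasp_force: 25.0
```

>>> arm_command(rows=[0, 0, 0, 0, 0, 0, 1, 0, 0, 0, 0, 0, 0, 1])

```text
t: 4.73
ee_pos: [645.7, -223.8, 331.1]
orientation: [0.066, 0.998, -0.001, -0.009]
contact_force: [-11.3, -3.1, -1.5]
width: 25.8
grasp_force: 25.0
```

Run:
```python
from plan import *
plan([(646,-220,283,82.5,0,6),(646,-220,400,82.5,0,8)])
```

```text
t 4.73 grasp [ 644.8 -223.9  280.1] toolY 82.38 tilt [-0.0181 -0.0008] w 25.8 F [-11.3  -3.1  -1.5]
CALL [0, 0.0006, -0.0005, -0.0005, -0.003, -0.0003, 0, 0.0001, 0.0013, -0.001, -0.0011, -0.0059, -0.0007, 0, 0.0001, 0.0019, -0.0015, -0.0016, -0.0089, -0.001, 0, 0.0002, 0.0025, -0.002, -0.0021, -0.0119, -0.0014, 0, 0.0002, 0.0032, -0.0025, -0.0027, -0.0148, -0.0017, 0, 0.0003, 0.0038, -0.0029, -0.0032, -0.0178, -0.0021, 0, 0.0005, 0.0038, -0.0176, -0.0032, -0.0178, -0.0021, 0, 0.0008, 0.0037, -0.0322, -0.0032, -0.0178, -0.0021, 0]
CALL [0, 0, -0.0146, 0, 0, 0, 0, 0, 0, -0.0293, 0, 0, 0, 0, 0, 0, -0.0439, 0, 0, 0, 0, 0, 0, -0.0585, 0, 0, 0, 0, 0, 0, -0.0731, 0, 0, 0, 0, 0, 0, -0.0878, 0, 0, 0, 0]
```

>>> arm_command(rows=[0.003, 0, 0, 0, 0, 0, 0, 0.003, 0, 0, 0, 0, 0, 0, 0.003, 0, 0, 0, 0, 0, 0, 0.003, 0, -0.002, 0, 0, 0, 0, 0.003, 0, -0.015, 0, 0, 0, 0, 0.003, 0, -0.03, 0, 0, 0, 0, 0.003, 0, -0.05, 0, 0, 0, 0, 0.003, 0, -0.07, 0, 0, 0, 0])

```text
t: 5.4
ee_pos: [647.9, -221.1, 404.7]
orientation: [0.065, 0.998, -0.0, 0.0]
contact_force: [0.6, -0.7, 0.2]
width: 70.9
grasp_force: 0.0
```

Run:
```python
from plan import *
plan([(560,-150,300,130,0,7),(431,-35,160,178,0,7),(431,-35,130,178,0,2)])
```

```text
t 5.4 grasp [ 647.9 -221.1  353.7] toolY 82.58 tilt [ 0.0006 -0.001 ] w 70.9 F [ 0.6 -0.7  0.2]
CALL [0.0138, 0.0085, 0.0077, -0.0002, 0, -0.1182, 0, 0.0275, 0.0169, 0.0153, -0.0003, 0.0001, -0.2365, 0, 0.0413, 0.0254, 0.023, -0.0005, 0.0001, -0.3547, 0, 0.0551, 0.0338, 0.0306, -0.0007, 0.0002, -0.473, 0, 0.0688, 0.0423, 0.0383, -0.0009, 0.0002, -0.5912, 0, 0.0826, 0.0507, 0.0459, -0.001, 0.0002, -0.7095, 0, 0.0964, 0.0592, 0.0536, -0.0012, 0.0003, -0.8277, 0, 0.1168, 0.0731, 0.0735, -0.0012, 0.0002, -0.9474, 0]
CALL [0.0006, 0.0247, 0.02, 0, 0, -0.1197, 0, 0.0012, 0.0494, 0.04, 0, 0, -0.2394, 0, 0.0018, 0.074, 0.06, 0, 0, -0.359, 0, 0.0025, 0.0987, 0.08, 0, 0, -0.4787, 0, 0.0031, 0.1234, 0.1, 0, 0, -0.5984, 0, 0.0037, 0.1481, 0.12, 0, 0, -0.7181, 0, 0.0037, 0.1481, 0.135, 0, 0, -0.7181, 0, 0.0037, 0.1481, 0.15, 0, 0, -0.7181, 0]
```

>>> arm_command(rows=[0.014, 0.0085, 0.006, 0, 0, -0.118, 0, 0.0275, 0.017, 0.012, 0, 0, -0.236, 0, 0.041, 0.025, 0.02, 0, 0, -0.355, 0, 0.055, 0.034, 0.03, 0, 0, -0.473, 0, 0.069, 0.042, 0.038, 0, 0, -0.591, 0, 0.083, 0.051, 0.046, 0, 0, -0.71, 0, 0.096, 0.059, 0.054, 0, 0, -0.828, 0, 0.117, 0.073, 0.0735, 0, 0, -0.947, 0])

```text
t: 6.07
ee_pos: [542.6, -133.8, 332.3]
orientation: [-0.4, 0.917, -0.002, 0.003]
contact_force: [1.7, 0.4, -0.0]
width: 86.8
grasp_force: 0.0
```

>>> arm_command(rows=[0.0005, 0.025, 0.02, 0, 0, -0.12, 0, 0.001, 0.05, 0.04, 0, 0, -0.24, 0, 0.002, 0.074, 0.06, 0, 0, -0.359, 0, 0.0025, 0.099, 0.08, 0, 0, -0.479, 0, 0.003, 0.123, 0.1, 0, 0, -0.598, 0, 0.004, 0.148, 0.12, 0, 0, -0.718, 0, 0.004, 0.148, 0.135, 0, 0, -0.718, 0, 0.004, 0.148, 0.15, 0, 0, -0.718, 0])

```text
t: 6.73
ee_pos: [430.2, -34.6, 180.1]
orientation: [-0.695, 0.719, -0.001, 0.001]
contact_force: [0.8, 0.9, -0.2]
width: 87.6
grasp_force: 0.0
```

Run:
```python
from plan import *
for n in("scene","top"):
    i,d=r.grab_frame(n); np.savez(f"{n}1.npz",i=i,d=d)
    c=i[100:245,265:440] if n=="top" else i[100:250,160:400]
    cv2.imwrite(f"pics/{n}1.png",cv2.convertScaleAbs(cv2.resize(c,None,fx=4 if n=="top" else 3.3,fy=4 if n=="top" else 3.3,interpolation=2),alpha=1.5)[...,::-1])
plan([(430.8,-35,61,178.1,0,6)])
```

```text
t 6.83 grasp [429.6 -35.3 127.8] toolY 177.99 tilt [-0.0028 -0.0015] w 87.5 F [ 1.   0.3 -0.2]
CALL [-0.0001, -0.0002, 0.0111, 0.0005, -0.0003, -0.0003, 0, -0.0001, -0.0004, 0.0223, 0.0009, -0.0005, -0.0006, 0, -0.0002, -0.0006, 0.0334, 0.0014, -0.0008, -0.0009, 0, -0.0003, -0.0008, 0.0445, 0.0019, -0.0011, -0.0012, 0, -0.0003, -0.0011, 0.0557, 0.0023, -0.0014, -0.0016, 0, -0.0004, -0.0013, 0.0668, 0.0028, -0.0016, -0.0019, 0]
```

View pics/top1.png

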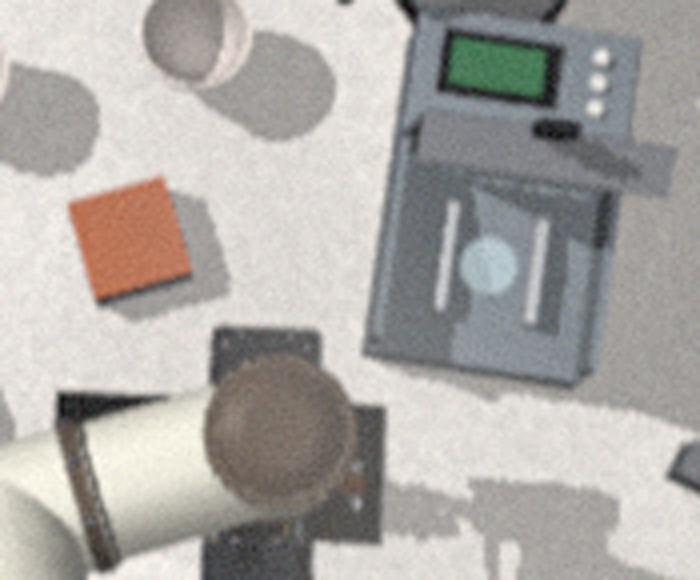

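View pics/scene1.png

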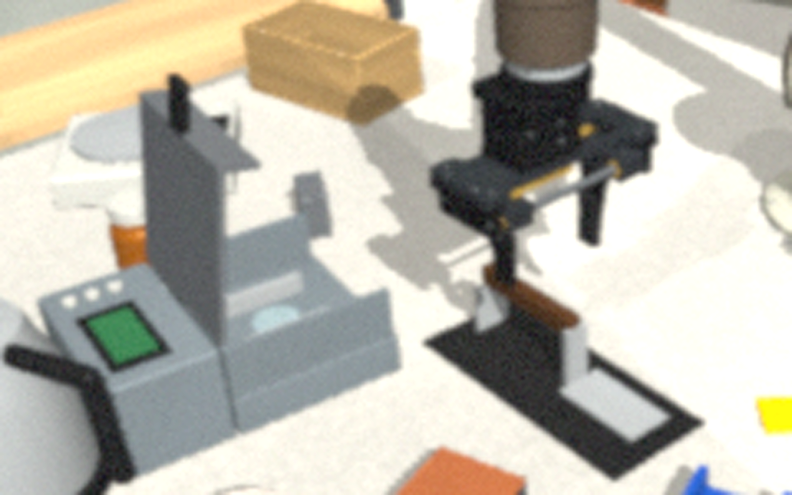

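The lid stands open. The rails in the top crop run (453,203)–(441,309) and (542,220)–(530,322), and the gripper is above the handle.

>>> arm_command(rows=[0, 0, 0.011, 0, 0, 0, 0, 0, 0, 0.022, 0, 0, 0, 0, 0, 0, 0.033, 0, 0, 0, 0, 0, 0, 0.045, 0, 0, 0, 0, 0, -0.0005, 0.056, 0, 0, 0, 0, 0, -0.001, 0.067, 0, 0, 0, 0, 0, -0.001, 0.067, 0, 0, 0, 1, 0, -0.001, 0.067, 0, 0, 0, 1], grip_force=10)

```text
t: 7.5
ee_pos: [432.5, -35.6, 113.6]
orientation: [-0.694, 0.72, -0.001, 0.0]
contact_force: [-0.0, -0.1, -0.3]
width: 80.3
grasp_force: 0.0
```

>>> arm_command(rows=[0, 0, 0, 0, 0, 0, 1, 0, 0, 0, 0, 0, 0, 1, 0, 0, 0, 0, 0, 0, 1, 0, 0, 0, 0, 0, 0, 1, 0, 0, 0, 0, 0, 0, 1, 0, 0, 0, 0, 0, 0, 1, 0, 0, 0, 0, 0, 0, 1, 0, 0, 0, 0, 0, 0, 1])

```text
t: 8.17
ee_pos: [431.5, -35.7, 113.0]
orientation: [-0.694, 0.72, -0.0, -0.0]
contact_force: [1.2, 0.7, -0.4]
width: 28.2
grasp_force: 0.0
```

Run:
```python
from plan import *
i=np.load("top1.npz")['i']
b=cv2.resize(i[100:245,265:440],None,fx=4,fy=4,interpolation=2).astype(int).sum(2)
W=lambda pts,z: ray("top",(np.array(pts,float)+.5)/4-.5+[265,100],z)[:,:2]
ang=lambda a,b:np.degrees(np.arctan2(*(b-a)[::-1]))
ds=[]
for u0,u1 in((430,465),(520,555)):   # bright rail centre per row
    L=[]
    for v in range(225,300,2):
        w=b[v,u0:u1]; w=np.clip(w-np.median(w)-40,0,None); L.append(((w*np.arange(u0,u1)).sum()/w.sum(),v))
    w=W(L,58); vx,vy,x0,y0=cv2.fitLine(w.astype(np.float32),cv2.DIST_HUBER,0,.01,.01).ravel(); vx,vy=(vx,vy) if vx>0 else(-vx,-vy)
    print('rail ang',np.degrees(np.arctan2(vy,vx)),x0,y0); ds.append((vx,vy,x0,y0))
e=W([(453,203),(441,309),(542,220),(530,322)],58); print(e.round(1).tolist(),e.mean(0),ang(e[1],e[0]),ang(e[3],e[2]),'perp',ang((e[2]+e[3])/2,(e[0]+e[1])/2)-90, np.linalg.norm((e[2]+e[3])/2-(e[0]+e[1])/2))
s=r.get_state(); print(s['width'],s['contact_force'].round(1)); plan([(430.8,-35,61,178.1,1,1)])
```

```text
rail ang -8.181002 592.10254 -182.5368
rail ang -8.503665 589.8635 -252.35027
[[644.1, -189.4], [561.5, -179.7], [631.5, -257.8], [552.2, -247.6]] [ 597.32002964 -218.60830898] -6.730129457522574 -7.296242669372049 perp -9.123978872236052 69.03425798516498
28.248607567075442 [ 1.2  0.7 -0.4]
t 8.17 grasp [431.6 -35.8  62. ] toolY 177.94 tilt [ 0.0003 -0.001 ] w 28.2 F [ 1.2  0.7 -0.4]
CALL [-0.0007, 0.0008, 0.001, -0.0003, -0.001, -0.0028, 1.0]
```

>>> arm_command(rows=[0, 0, 0.001, 0, 0, 0, 1, 0, 0, 0.001, 0, 0, 0, 1, 0, 0, 0.001, 0, 0, 0, 1, 0, 0, 0.001, 0, 0, 0, 1, 0, 0, 0.001, 0, 0, 0, 1])

```text
t: 8.58
ee_pos: [431.5, -35.8, 111.8]
orientation: [-0.694, 0.72, -0.0, -0.0]
contact_force: [0.3, 0.2, -1.1]
width: 15.9
grasp_force: 9.9
```

>>> arm_command(rows=[0, 0, 0, 0, 0, 0, 1, 0, 0, 0, 0, 0, 0, 1, 0, 0, 0, 0, 0, 0, 1], grip_force=55)

```text
t: 8.83
ee_pos: [431.3, -35.8, 111.8]
orientation: [-0.694, 0.72, -0.0, -0.0]
contact_force: [0.7, -0.2, -2.0]
width: 15.3
grasp_force: 54.9
```

Run:
```python
from plan import *
c,s=np.cos(np.radians(16.4)),np.sin(np.radians(16.4))
T=np.array([620,59.6]); pre=T-np.array([c,s])*(85+95)  # grip, blade tip 50mm before tile edge... 
print('pre',pre)
plan([(431,-36,110,178,1,8),(*pre,110,106.4,1,14),(*pre,70,106.4,1,4)])
```

```text
pre [447.32348458   8.77853777]
t 8.83 grasp [431.3 -35.8  60.8] toolY 177.94 tilt [-0.0003 -0.0011] w 15.3 F [ 0.7 -0.2 -2. ]
CALL [0, 0, -0.0061, 0, -0.0001, -0.0001, 1.0, 0.0001, 0.0001, -0.0123, 0.0001, -0.0003, -0.0003, 1.0, 0.0001, 0.0001, -0.0184, 0.0001, -0.0004, -0.0004, 1.0, 0.0002, 0.0002, -0.0246, 0.0001, -0.0005, -0.0006, 1.0, 0.0002, 0.0002, -0.0307, 0.0002, -0.0007, -0.0007, 1.0, 0.0002, 0.0003, -0.0369, 0.0002, -0.0008, -0.0008, 1.0, 0.0003, 0.0003, -0.043, 0.0002, -0.0009, -0.001, 1.0, 0.0003, 0.0003, -0.0492, 0.0003, -0.0011, -0.0011, 1.0]
CALL [-0.0032, -0.0011, 0, 0, 0, 0.0893, 1.0, -0.0065, -0.0021, 0, 0, 0, 0.1785, 1.0, -0.0097, -0.0032, 0, 0, 0, 0.2678, 1.0, -0.0129, -0.0042, 0, 0, 0, 0.357, 1.0, -0.0162, -0.0053, 0, 0, 0, 0.4463, 1.0, -0.0194, -0.0063, 0, 0, 0, 0.5356, 1.0, -0.0227, -0.0074, 0, 0, 0, 0.6248, 1.0, -0.0259, -0.0084, 0, 0, 0, 0.7141, 1.0]
CALL [-0.0031, 0.0013, 0, 0, 0, 0.0893, 1.0, -0.0063, 0.0026, 0, 0, 0, 0.1785, 1.0, -0.0094, 0.004, 0, 0, 0, 0.2678, 1.0, -0.0125, 0.0053, 0, 0, 0, 0.357, 1.0, -0.0157, 0.0066, 0, 0, 0, 0.4463, 1.0, -0.0188, 0.0079, 0, 0, 0, 0.5356, 1.0, -0.0188, 0.0079, 0.01, 0, 0, 0.5356, 1.0, -0.0188, 0.0079, 0.02, 0, 0, 0.5356, 1.0]
CALL [0, 0, 0.01, 0, 0, 0, 1.0, 0, 0, 0.02, 0, 0, 0, 1.0]
```

>>> arm_command(rows=[0, 0, -0.006, 0, 0, 0, 1, 0, 0, -0.012, 0, 0, 0, 1, 0, 0, -0.018, 0, 0, 0, 1, 0, 0, -0.025, 0, 0, 0, 1, 0, 0, -0.031, 0, 0, 0, 1, 0, 0, -0.037, 0, 0, 0, 1, 0, 0, -0.043, 0, 0, 0, 1, 0, 0, -0.049, 0, 0, 0, 1])

```text
t: 9.5
ee_pos: [431.5, -35.7, 161.7]
orientation: [-0.694, 0.72, -0.0, -0.0]
contact_force: [-1.3, -0.2, -1.9]
width: 15.3
grasp_force: 54.9
```

>>> arm_command(rows=[-0.003, -0.001, 0, 0, 0, 0.0893, 1, -0.0065, -0.002, 0, 0, 0, 0.1785, 1, -0.01, -0.003, 0, 0, 0, 0.2678, 1, -0.013, -0.004, 0, 0, 0, 0.357, 1, -0.016, -0.005, 0, 0, 0, 0.4463, 1, -0.0195, -0.0065, 0, 0, 0, 0.5356, 1, -0.0225, -0.0075, 0, 0, 0, 0.6248, 1, -0.026, -0.0085, 0, 0, 0, 0.7141, 1])

```text
t: 10.17
ee_pos: [441.0, -9.9, 161.2]
orientation: [-0.397, 0.918, -0.0, -0.0]
contact_force: [1.0, -0.0, -1.8]
width: 15.5
grasp_force: 54.9
```

>>> arm_command(rows=[-0.003, 0.0015, 0, 0, 0, 0.0893, 1, -0.0065, 0.0025, 0, 0, 0, 0.1785, 1, -0.0095, 0.004, 0, 0, 0, 0.2678, 1, -0.0125, 0.0055, 0, 0, 0, 0.357, 1, -0.0155, 0.0065, 0, 0, 0, 0.4463, 1, -0.019, 0.008, 0, 0, 0, 0.5356, 1, -0.019, 0.008, 0.01, 0, 0, 0.5356, 1, -0.019, 0.008, 0.02, 0, 0, 0.5356, 1])

```text
t: 10.83
ee_pos: [448.6, 9.7, 141.5]
orientation: [-0.142, 0.99, -0.0, 0.001]
contact_force: [0.0, -0.3, -1.8]
width: 15.6
grasp_force: 54.9
```

Run:
```python
from plan import *
i,d=r.grab_frame("scene"); np.savez("scene2.npz",i=i,d=d)
g=r.get_state(); q=R.from_quat(g['orientation']); p=g['ee_pos']+51*q.apply([0,0,1])
u,v=proj("scene",[500,20,60])[0].astype(int); print(u,v)
c=i[v-90:v+90,u-110:u+110]; print('off',u-110,v-90)
cv2.imwrite("pics/s2.png",cv2.convertScaleAbs(cv2.resize(c,None,fx=3.3,fy=3.3,interpolation=2),alpha=1.5)[...,::-1])
plan([(447.3,8.8,70,106.4,1,2)])
```

```text
321 211
off 211 121
t 10.88 grasp [447.    9.1  88.4] toolY 106.3 tilt [-0.0027 -0.0015] w 15.7 F [-0.9  0.3 -3.7]
CALL [-0.0001, -0.0002, 0.0092, -0.0003, -0.0015, -0.0009, 1.0, -0.0001, -0.0004, 0.0184, -0.0007, -0.003, -0.0017, 1.0]
```

View pics/s2.png

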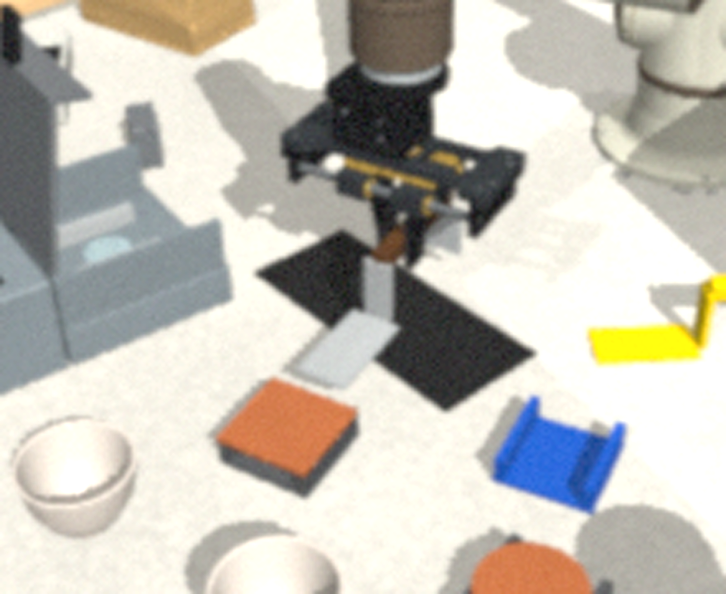

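The blade (corners 345,309 / 399,328 / 345,388 / 290,367) is lined up in front of the tile (corners 273,379 / 357,408 / 304,474 / 220,434). I'll compute the lateral offset and the blade's pitch.

Run:
```python
from plan import *
f=np.load("scene2.npz"); i,d=f['i'],f['d']
c=lambda pts:(np.array(pts,float)+.5)/3.3-.5+[211,121]
ang=lambda a,b:np.degrees(np.arctan2(*(b-a)[::-1]))
B=c([(345,309),(399,328),(345,388),(290,367)]); T=c([(273,379),(357,408),(304,474),(220,434)])
b=ray("scene",B,33.5)[:,:2]; t=ray("scene",T,30)[:,:2]
print('blade',b.round(1).tolist(),b.mean(0),ang((b[0]+b[1])/2,(b[2]+b[3])/2)); print('tile',t.round(1).tolist(),t.mean(0),ang((t[0]+t[1])/2,(t[2]+t[3])/2),ang(t[1],t[0]))
s=np.linalg.norm; print('sizes',s(b[0]-b[1]),s(b[0]-b[3]),s(t[0]-t[1]),s(t[1]-t[2]))
m=np.zeros((400,640),np.uint8); cv2.fillPoly(m,[B.astype(int)],1); m=cv2.erode(m,np.ones((5,5)))>0
P=cloud("scene",d)[m&(d>0)]; e=np.array([np.cos(np.radians(16.4)),np.sin(np.radians(16.4))]); o=(P[:,:2]-[532,33.8])
A=np.c_[o@e,o@[-e[1],e[0]],np.ones(len(o))]; k=np.linalg.lstsq(A,P[:,2],rcond=None)[0]; print('plane slope x,y, z',k,len(P))
lat=np.array([-e[1],e[0]]); print('lateral blade-tile',(b.mean(0)-t.mean(0))@lat,'fore',(t.mean(0)-b.mean(0))@e)
```

```text
blade [[498.7, -8.6], [483.7, 42.7], [567.7, 67.0], [582.5, 16.8]] [533.16609657  29.48347287] 16.50816031520969
tile [[599.5, 15.3], [574.2, 88.0], [651.0, 113.3], [669.6, 36.1]] [623.56571102  63.18186833] 17.434411601097164 -70.8291334723997
sizes 53.46935937996187 87.53740167040804 77.0230213060141 80.79989266411125
plane slope x,y, z [ 6.47461771e-03 -3.04792284e-03  3.72730694e+01] 225
lateral blade-tile -6.803782844433403 fore 96.23606750267548
```

Run:
```python
from plan import *
plan([(446.7,10.7,70,106.4,1,4),(537.9,37.5,70,106.4,1,12),(537.9,37.5,77,106.4,1,5),(537.9,37.5,110,106.4,1,11)])
```

```text
t 10.88 grasp [447.    9.1  88.4] toolY 106.3 tilt [-0.0027 -0.0015] w 15.7 F [-0.9  0.3 -3.7]
CALL [0, 0.0004, 0.0046, -0.0002, -0.0007, -0.0004, 1.0, 0, 0.0008, 0.0092, -0.0003, -0.0015, -0.0009, 1.0, 0, 0.0012, 0.0138, -0.0005, -0.0022, -0.0013, 1.0, -0.0001, 0.0016, 0.0184, -0.0007, -0.003, -0.0017, 1.0, -0.008, 0.0016, 0.0183, -0.0007, -0.003, -0.0017, 1.0, -0.0159, 0.0016, 0.0183, -0.0007, -0.003, -0.0017, 1.0, -0.0238, 0.0016, 0.0183, -0.0007, -0.003, -0.0017, 1.0, -0.0318, 0.0016, 0.0183, -0.0007, -0.003, -0.0017, 1.0]
CALL [-0.0079, 0, 0, 0, 0, 0, 1.0, -0.0158, 0, 0, 0, 0, 0, 1.0, -0.0238, 0, 0, 0, 0, 0, 1.0, -0.0317, 0, 0, 0, 0, 0, 1.0, -0.0396, 0, 0, 0, 0, 0, 1.0, -0.0475, 0, 0, 0, 0, 0, 1.0, -0.0554, 0, 0, 0, 0, 0, 1.0, -0.0634, 0, 0, 0, 0, 0, 1.0]
CALL [0, 0, -0.0014, 0, 0, 0, 1.0, 0, 0, -0.0028, 0, 0, 0, 1.0, 0, 0, -0.0042, 0, 0, 0, 1.0, 0, 0, -0.0056, 0, 0, 0, 1.0, 0, 0, -0.007, 0, 0, 0, 1.0, 0, 0, -0.01, 0, 0, 0, 1.0, 0, 0, -0.013, 0, 0, 0, 1.0, 0, 0, -0.016, 0, 0, 0, 1.0]
CALL [0, 0, -0.003, 0, 0, 0, 1.0, 0, 0, -0.006, 0, 0, 0, 1.0, 0, 0, -0.009, 0, 0, 0, 1.0, 0, 0, -0.012, 0, 0, 0, 1.0, 0, 0, -0.015, 0, 0, 0, 1.0, 0, 0, -0.018, 0, 0, 0, 1.0, 0, 0, -0.021, 0, 0, 0, 1.0, 0, 0, -0.024, 0, 0, 0, 1.0]
```

>>> arm_command(rows=[0, 0.0005, 0.0045, 0, 0, 0, 1, 0, 0.001, 0.009, 0, -0.001, 0, 1, 0, 0.0015, 0.014, 0, -0.001, -0.001, 1, 0, 0.0015, 0.0185, 0, -0.002, -0.001, 1, -0.008, 0.0015, 0.0185, 0, -0.002, -0.001, 1, -0.016, 0.0015, 0.0185, 0, -0.002, -0.001, 1, -0.024, 0.0015, 0.0185, 0, -0.002, -0.001, 1, -0.032, 0.0015, 0.0185, 0, -0.002, -0.001, 1])

```text
t: 11.55
ee_pos: [479.9, 20.2, 122.7]
orientation: [-0.143, 0.99, -0.0, 0.002]
contact_force: [0.0, -0.2, -2.1]
width: 15.6
grasp_force: 54.9
```

>>> arm_command(rows=[-0.008, 0, 0, 0, 0, 0, 1, -0.016, 0, 0, 0, 0, 0, 1, -0.024, 0, 0, 0, 0, 0, 1, -0.032, 0, 0, 0, 0, 0, 1, -0.04, 0, 0, 0, 0, 0, 1, -0.0475, 0, 0, 0, 0, 0, 1, -0.0555, 0, 0, 0, 0, 0, 1, -0.0635, 0, 0, 0, 0, 0, 1])

```text
t: 12.22
ee_pos: [540.0, 37.9, 122.5]
orientation: [-0.143, 0.99, -0.0, 0.001]
contact_force: [-0.4, 0.5, -1.6]
width: 15.7
grasp_force: 54.9
```

Run:
```python
from plan import *
from m import rect
i,d=r.grab_frame("scene"); np.savez("scene3.npz",i=i,d=d)
hsv=cv2.cvtColor(i,cv2.COLOR_RGB2HSV); H,S=hsv[...,0].astype(int),hsv[...,1]
P=cloud("scene",d); m=((H<12)|(H>170))&(S>110)&(abs(P[...,0]-623)<65)&(abs(P[...,1]-62)<65)&(abs(P[...,2]-31)<4)
rect(m,"scene",30,"tile")
u,v=proj("scene",[590,50,50])[0].astype(int); c=i[v-70:v+70,u-90:u+90]; print('off',u-90,v-70)
cv2.imwrite("pics/s3.png",cv2.convertScaleAbs(cv2.resize(c,None,fx=4,fy=4,interpolation=2),alpha=1.5)[...,::-1])
plan([(537.9,37.5,70,106.4,1,2)])
```

```text
tile 625.2 64.4 size 80.8 81.2 ang 16.8 pix 53
off 214 164
t 12.27 grasp [542.1  38.4  71.7] toolY 106.44 tilt [ 0.0046 -0.0001] w 15.4 F [ 3.3  0.2 -1.4]
CALL [0.002, 0.0001, 0.0008, -0.0007, 0.0022, 0.0003, 1.0, 0.004, 0.0002, 0.0017, -0.0014, 0.0044, 0.0006, 1.0]
```

View pics/s3.png

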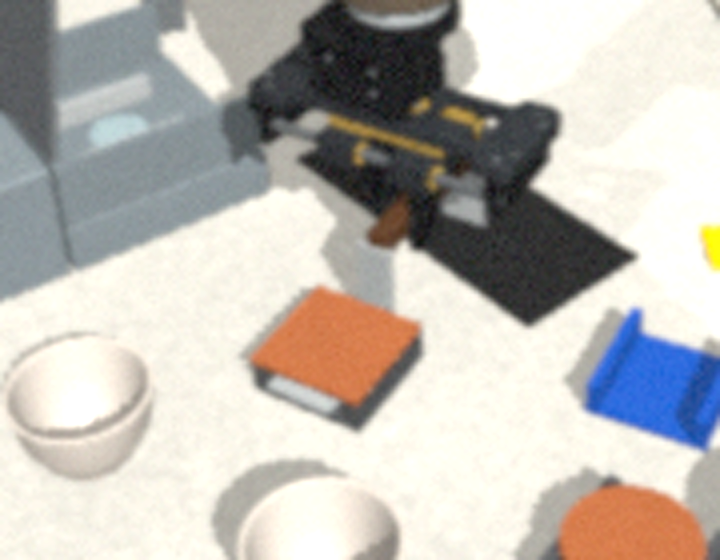

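The view shows the blade's tip in the gap under the tile, about central between the rails (270–340 at row ~395). I'll hold briefly to check the settled pose.

>>> arm_command(rows=[0, 0, 0, 0, 0, 0, 1, 0, 0, 0, 0, 0, 0, 1])

```text
t: 12.43
ee_pos: [539.0, 37.6, 122.3]
orientation: [-0.142, 0.99, -0.0, 0.001]
contact_force: [-0.3, -0.6, -2.4]
width: 15.6
grasp_force: 54.9
```

>>> arm_command(rows=[0, 0, -0.003, 0, 0, 0, 1, 0, 0, -0.005, 0, 0, 0, 1, 0, 0, -0.006, 0, 0, 0, 1, 0, 0, -0.007, 0, 0, 0, 1, 0, 0, -0.008, 0, 0, 0, 1, 0, 0, -0.009, 0, 0, 0, 1, 0, 0, -0.01, 0, 0, 0, 1, 0, 0, -0.012, 0, 0, 0, 1], grip_force=60)

```text
t: 13.1
ee_pos: [538.9, 37.6, 134.3]
orientation: [-0.143, 0.99, -0.0, 0.001]
contact_force: [-0.3, -0.0, -2.8]
width: 15.3
grasp_force: 59.9
```

>>> arm_command(rows=[0, 0, -0.003, 0, 0, 0, 1, 0, 0, -0.007, 0, 0, 0, 1, 0, 0, -0.011, 0, 0, 0, 1, 0, 0, -0.015, 0, 0, 0, 1, 0, 0, -0.019, 0, 0, 0, 1, 0, 0, -0.022, 0, 0, 0, 1, 0, 0, -0.024, 0, 0, 0, 1, 0, 0, -0.024, 0, 0, 0, 1])

```text
t: 13.77
ee_pos: [539.5, 37.7, 159.2]
orientation: [-0.143, 0.99, -0.0, 0.002]
contact_force: [0.4, -0.3, -2.3]
width: 15.5
grasp_force: 59.9
```

```bash
cat > tile.py <<'E'
from plan import *
from m import rect
def look(c,z,n="scene"):
    i,d=r.grab_frame(n); hsv=cv2.cvtColor(i,cv2.COLOR_RGB2HSV); H,S=hsv[...,0].astype(int),hsv[...,1]
    P=cloud(n,d); u,v=np.mgrid[:400,:640][::-1]; uv=proj(n,[*c,z])[0]
    m=((H<12)|(H>170))&(S>110)&(np.hypot(u-uv[0],v-uv[1])<45)&(d>0)
    ms=m&(abs(P[...,2]-z)<8)
    if ms.sum()<50: print(n,'few',ms.sum(),m.sum()); return i,d
    Q=P[cv2.erode(ms.astype(np.uint8),np.ones((3,3)))>0]; o=Q-np.median(Q,0)
    k=np.linalg.lstsq(np.c_[o[:,:2],np.ones(len(o))],Q[:,2],rcond=None)[0]; print(n,'plane',k.round(3),len(Q))
    rect(ms,n,k[2],'tile'); return i,d
E
python3 - <<'E'
from tile import *
look((620,60),66); look((620,60),66,"top")
plan([(538,37,107,106.4,1,1)])
E
```

```text
scene plane [ 0.0000e+00 -7.0000e-03  6.0537e+01] 437
tile 625.8 65.9 size 80.3 79.4 ang 16.4 pix 54
top few 6 15
t 13.87 grasp [539.2  37.7 107.5] toolY 106.39 tilt [ 0.0021 -0.0003] w 15.6 F [ 0.2 -0.1 -3.2]
CALL [0.0013, -0.0003, 0.0005, -0.0009, 0.002, -0.0002, 1.0]
```

Tile lifted and level. Now I'll compare the stage position (round window on the deck, and the rails) between the two cameras.

Run:
```python
from tile import *
for n in("top","scene"):
    f=np.load(n+"1.npz"); i=f['i'].astype(int); P=cloud(n,f['d'])
    uv=proj(n,[598,-217,40])[0]; v,u=np.mgrid[:400,:640]
    m=((i[...,1]+i[...,2]-2*i[...,0])>50)&(np.hypot(u-uv[0],v-uv[1])<22)
    cs=max(cv2.findContours(m.astype(np.uint8),0,1)[0],key=cv2.contourArea); M=cv2.moments(m.astype(np.uint8))
    c=(M['m10']/M['m00'],M['m01']/M['m00']); print(n,m.sum(),c,'depth z',np.median(P[m][:,2]),'xy@40',ray(n,c,40)[0].round(1),'@41.5',ray(n,c,41.5)[0].round(1))
f=np.load("scene1.npz")
c=lambda p:(np.array(p,float)+.5)/3.3-.5+[160,100]
# meter left wall top corners (z=90): front-left outer (390,292)
print('FL corner z90',ray("scene",c([(388,291)]),90)[0].round(1))
# bright far rail
i=f['i'].astype(int).sum(2); P=cloud("scene",f['d'])
v,u=np.mgrid[:400,:640]; uv=proj("scene",[595,-252,58])[0]; w=(np.hypot(u-uv[0],v-uv[1])<14)
t=np.percentile(i[w],80); m=w&(i>t)
print('rail px',uv,m.sum()); L=ray("scene",np.c_[u[m],v[m]],58)[:,:2]
print(L.mean(0),cv2.fitLine(L.astype(np.float32),cv2.DIST_HUBER,0,.01,.01).ravel())
plan([(540,30,150,106.4,1,6),(540,-120,150,85,1,12)])
```

```text
Traceback (most recent call last):
ValueError: max() iterable argument is empty
```

Run:
```python
from tile import *
for n in("top","scene"):
    f=np.load(n+"1.npz"); i=f['i'].astype(int); P=cloud(n,f['d'])
    uv=proj(n,[598,-217,40])[0]; v,u=np.mgrid[:400,:640]; w=np.hypot(u-uv[0],v-uv[1])<(14 if n=="top" else 18)
    k=i[...,1]+i[...,2]-2*i[...,0]; t=(np.percentile(k[w],98)+np.median(k[w]))/2; m=w&(k>t)
    nc,lab,st,ce=cv2.connectedComponentsWithStats(m.astype(np.uint8)); b=1+st[1:,4].argmax(); c=ce[b]
    print(n,np.percentile(k[w],[5,50,98]),st[b],c,'depth z',np.median(P[lab==b][:,2]),'xy@40',ray(n,c,40)[0].round(1),'@41.5',ray(n,c,41.5)[0].round(1))
f=np.load("scene1.npz"); c=lambda p:(np.array(p,float)+.5)/3.3-.5+[160,100]
print('FL corner z90',ray("scene",c([(388,291)]),90)[0].round(1))
plan([(540,30,125,106.4,1,5),(522,-120,125,82,1,12),(505,-206,125,82,1,8)])
```

```text
top [ 2. 13. 29.] [380 159  14  15 136] [386.96323529 165.81617647] depth z 41.03440913681687 xy@40 [ 599.6 -219.9   40. ] @41.5 [ 599.3 -219.7   41.5]
scene [ 3. 16. 33.] [236 192  15   8  70] [242.47142857 195.47142857] depth z 42.60637705777693 xy@40 [ 599.7 -226.2   40. ] @41.5 [ 600.7 -224.2   41.5]
FL corner z90 [ 541.2 -122.3   90. ]
t 13.87 grasp [539.2  37.7 107.5] toolY 106.39 tilt [ 0.0021 -0.0003] w 15.6 F [ 0.2 -0.1 -3.2]
CALL [0.0003, -0.0015, -0.0035, -0.0002, 0.0004, 0, 1.0, 0.0005, -0.003, -0.007, -0.0004, 0.0008, -0.0001, 1.0, 0.0008, -0.0046, -0.0105, -0.0005, 0.0012, -0.0001, 1.0, 0.001, -0.0061, -0.014, -0.0007, 0.0016, -0.0002, 1.0, 0.0013, -0.0076, -0.0175, -0.0009, 0.002, -0.0002, 1.0, 0.0063, -0.0192, -0.0175, -0.0009, 0.002, 0.0353, 1.0, 0.0112, -0.0308, -0.0175, -0.0008, 0.002, 0.0708, 1.0, 0.0162, -0.0423, -0.0175, -0.0008, 0.002, 0.1062, 1.0]
CALL [0.0037, -0.012, 0, 0, 0, 0.0355, 1.0, 0.0074, -0.0241, 0, 0, 0, 0.071, 1.0, 0.0111, -0.0361, 0, 0, 0, 0.1065, 1.0, 0.0148, -0.0481, 0, 0, 0, 0.142, 1.0, 0.0186, -0.0602, 0, 0, 0, 0.1774, 1.0, 0.0223, -0.0722, 0, 0, 0, 0.2129, 1.0, 0.026, -0.0842, 0, 0, 0, 0.2484, 1.0, 0.0297, -0.0962, 0, 0, 0, 0.2839, 1.0]
CALL [0.0002, -0.0126, 0, 0, 0, 0.0355, 1.0, 0.0012, -0.0235, 0, 0, 0, 0.0355, 1.0, 0.0022, -0.0344, 0, 0, 0, 0.0355, 1.0, 0.0032, -0.0453, 0, 0, 0, 0.0355, 1.0, 0.0042, -0.0562, 0, 0, 0, 0.0355, 1.0, 0.0052, -0.0672, 0, 0, 0, 0.0355, 1.0, 0.0062, -0.0781, 0, 0, 0, 0.0355, 1.0, 0.0072, -0.089, 0, 0, 0, 0.0355, 1.0]
CALL [0.0006, -0.0109, 0, 0, 0, 0, 1.0]
```

Run:
```python
from plan import *
A=np.array([539.2,37.7,107.5,106.4]); U=A.copy(); U[2]=165; B=np.array([514,-206.1,165,81.9])
W=[]
for a,b,n in((A,U,8),(U,B,24)):
    for k in range(1,n+1):
        s=k/n; s=s*s*(3-2*s); W.append((*(a+(b-a)*s),1,1))
plan(W)
```

```text
t 13.87 grasp [539.2  37.7 107.5] toolY 106.39 tilt [ 0.0021 -0.0003] w 15.6 F [ 0.2 -0.1 -3.2]
CALL [-0.0001, 0, -0.0024, -0.0009, 0.002, -0.0002, 1.0, -0.0001, 0, -0.0089, -0.0009, 0.002, -0.0002, 1.0, -0.0001, 0, -0.0182, -0.0009, 0.002, -0.0002, 1.0, -0.0001, 0, -0.0287, -0.0009, 0.002, -0.0002, 1.0, -0.0001, 0, -0.0393, -0.0009, 0.002, -0.0002, 1.0, -0.0002, 0, -0.0485, -0.0009, 0.002, -0.0002, 1.0, -0.0002, 0, -0.055, -0.0009, 0.002, -0.0002, 1.0, -0.0002, 0, -0.0575, -0.0009, 0.002, -0.0002, 1.0]
CALL [0.0005, -0.0011, 0, 0, 0, 0.0022, 1.0, 0.0018, -0.0045, 0, 0, 0, 0.0084, 1.0, 0.004, -0.0097, 0, 0, 0, 0.0184, 1.0, 0.0069, -0.0168, 0, 0, 0, 0.0317, 1.0, 0.0104, -0.0254, 0, 0, 0, 0.0479, 1.0, 0.0145, -0.0354, 0, 0, 0, 0.0668, 1.0, 0.0191, -0.0466, 0, 0, 0, 0.0879, 1.0, 0.0241, -0.0588, 0, 0, 0, 0.1109, 1.0]
CALL [0.0038, -0.0135, 0, 0, 0, 0.0244, 1.0, 0.0079, -0.0275, 0, 0, 0, 0.05, 1.0, 0.012, -0.042, 0, 0, 0, 0.0763, 1.0, 0.0162, -0.0567, 0, 0, 0, 0.1029, 1.0, 0.0204, -0.0714, 0, 0, 0, 0.1296, 1.0, 0.0246, -0.0859, 0, 0, 0, 0.1559, 1.0, 0.0286, -0.1, 0, 0, 0, 0.1814, 1.0, 0.0324, -0.1135, 0, 0, 0, 0.2059, 1.0]
CALL [0.001, -0.0131, 0, 0, 0, 0.023, 1.0, 0.0018, -0.0252, 0, 0, 0, 0.044, 1.0, 0.0026, -0.036, 0, 0, 0, 0.0629, 1.0, 0.0033, -0.0453, 0, 0, 0, 0.0792, 1.0, 0.0038, -0.0529, 0, 0, 0, 0.0925, 1.0, 0.0043, -0.0586, 0, 0, 0, 0.1024, 1.0, 0.0045, -0.0621, 0, 0, 0, 0.1087, 1.0, 0.0046, -0.0634, 0, 0, 0, 0.1109, 1.0]
```

>>> arm_command(rows=[0, 0, -0.0025, 0, 0, 0, 1, 0, 0, -0.009, 0, 0, 0, 1, 0, 0, -0.018, 0, 0, 0, 1, 0, 0, -0.0285, 0, 0, 0, 1, 0, 0, -0.0395, 0, 0, 0, 1, 0, 0, -0.0485, 0, 0, 0, 1, 0, 0, -0.055, 0, 0, 0, 1, 0, 0, -0.0575, 0, 0, 0, 1])

```text
t: 14.53
ee_pos: [539.7, 37.8, 217.9]
orientation: [-0.143, 0.99, -0.0, 0.003]
contact_force: [0.9, -0.5, -2.4]
width: 15.5
grasp_force: 59.9
```

>>> arm_command(rows=[0.0005, -0.001, 0, 0, 0, 0.002, 1, 0.002, -0.0045, 0, 0, 0, 0.0085, 1, 0.004, -0.0095, 0, 0, 0, 0.0185, 1, 0.007, -0.017, 0, 0, 0, 0.0315, 1, 0.0105, -0.0255, 0, 0, 0, 0.048, 1, 0.0145, -0.0355, 0, 0, 0, 0.067, 1, 0.019, -0.0465, 0, 0, 0, 0.088, 1, 0.024, -0.059, 0, 0, 0, 0.111, 1])

```text
t: 15.2
ee_pos: [532.5, -27.0, 215.9]
orientation: [-0.086, 0.996, -0.0, 0.001]
contact_force: [0.8, 0.4, -3.1]
width: 15.4
grasp_force: 59.9
```

>>> arm_command(rows=[0.004, -0.0135, 0, 0, 0, 0.0245, 1, 0.008, -0.0275, 0, 0, 0, 0.05, 1, 0.012, -0.042, 0, 0, 0, 0.0765, 1, 0.016, -0.0565, 0, 0, 0, 0.103, 1, 0.0205, -0.0715, 0, 0, 0, 0.1295, 1, 0.0245, -0.086, 0, 0, 0, 0.156, 1, 0.0285, -0.1, 0, 0, 0, 0.1815, 1, 0.0325, -0.1135, 0, 0, 0, 0.206, 1])

```text
t: 15.87
ee_pos: [519.9, -145.0, 216.1]
orientation: [0.017, 1.0, -0.0, 0.001]
contact_force: [-0.0, -0.7, -3.1]
width: 15.3
grasp_force: 59.9
```

>>> arm_command(rows=[0.001, -0.013, 0, 0, 0, 0.023, 1, 0.002, -0.025, 0, 0, 0, 0.044, 1, 0.0025, -0.036, 0, 0, 0, 0.063, 1, 0.0035, -0.0455, 0, 0, 0, 0.079, 1, 0.004, -0.053, 0, 0, 0, 0.0925, 1, 0.0045, -0.0585, 0, 0, 0, 0.1025, 1, 0.0045, -0.062, 0, 0, 0, 0.1085, 1, 0.0045, -0.0635, 0, 0, 0, 0.111, 1])

```text
t: 16.53
ee_pos: [514.0, -206.8, 216.0]
orientation: [0.071, 0.997, -0.0, 0.001]
contact_force: [-0.2, -0.5, -2.6]
width: 15.7
grasp_force: 59.9
```

>>> arm_command(rows=[0, 0, 0, 0, 0, 0, 1, 0, 0, 0, 0, 0, 0, 1, 0, 0, 0, 0, 0, 0, 1])

```text
t: 16.78
ee_pos: [514.1, -206.1, 216.1]
orientation: [0.071, 0.998, -0.0, 0.001]
contact_force: [-0.3, -0.1, -2.0]
width: 15.2
grasp_force: 59.9
```

Run:
```python
from tile import *
i,d=look((599.3,-217.2),116); np.savez("scene4.npz",i=i,d=d)
plan([(514,-206.1,112,81.9,1,8)])
u,v=proj("scene",[570,-200,100])[0].astype(int); u=max(u,100);c=i[v-75:v+75,u-90:u+90]; print('off',u-90,v-75)
cv2.imwrite("pics/s4.png",cv2.convertScaleAbs(cv2.resize(c,None,fx=4,fy=4,interpolation=2),alpha=1.5)[...,::-1])
```

```text
scene plane [ 2.00000e-03 -1.00000e-02  1.17169e+02] 273
tile 604.5 -212.7 size 86.3 77.7 ang 80.5 pix 38
t 16.83 grasp [ 514.2 -206.1  165.1] toolY 81.91 tilt [ 0.0022 -0.0004] w 15.0 F [ 0.3  0.2 -2.6]
CALL [0, 0, 0.0066, 0, 0.0003, 0, 1.0, 0.0001, 0, 0.0133, 0, 0.0006, 0, 1.0, 0.0001, 0, 0.0199, 0, 0.0008, 0.0001, 1.0, 0.0001, 0, 0.0265, 0, 0.0011, 0.0001, 1.0, 0.0001, 0, 0.0332, 0, 0.0014, 0.0001, 1.0, 0.0002, -0.0001, 0.0398, 0, 0.0017, 0.0001, 1.0, 0.0002, -0.0001, 0.0465, 0, 0.002, 0.0002, 1.0, 0.0002, -0.0001, 0.0531, -0.0001, 0.0022, 0.0002, 1.0]
off 163 103
```

View pics/s4.png

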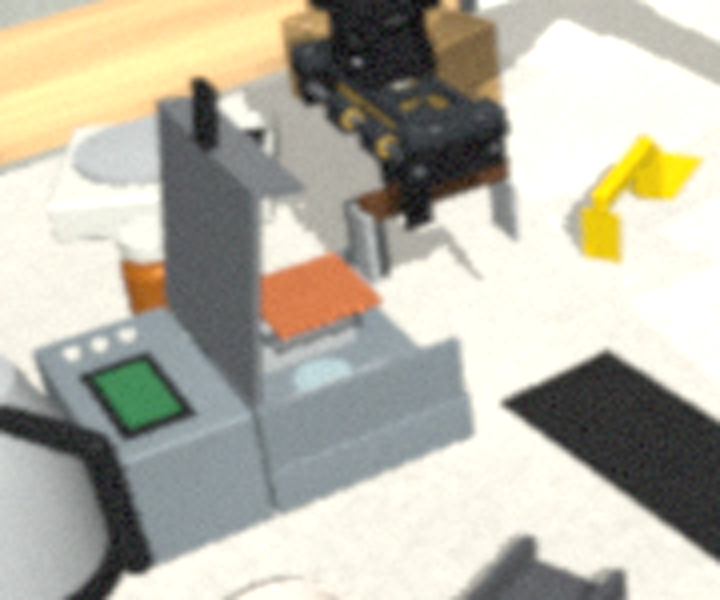

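The view shows the tile carried level above the chamber (partly hidden by the lid), with the blade aligned. Now I'll lower it.

>>> arm_command(rows=[0, 0, 0.003, 0, 0, 0, 1, 0, 0, 0.009, 0, 0, 0, 1, 0, 0, 0.017, 0, 0, 0, 1, 0, 0, 0.025, 0, 0, 0, 1, 0, 0, 0.033, 0, 0, 0, 1, 0, 0, 0.04, 0, 0, 0, 1, 0, 0, 0.044, 0, 0, 0, 1, 0, 0, 0.046, 0, 0, 0, 1])

```text
t: 17.5
ee_pos: [513.7, -206.4, 168.9]
orientation: [0.071, 0.997, -0.0, 0.0]
contact_force: [-0.3, 0.0, -2.8]
width: 15.5
grasp_force: 59.9
```

>>> arm_command(rows=[0, 0, 0, 0, 0, 0, 1, 0, 0, 0, 0, 0, 0, 1, 0, 0, 0, 0, 0, 0, 1])

```text
t: 17.75
ee_pos: [514.5, -206.5, 170.5]
orientation: [0.071, 0.997, -0.0, 0.002]
contact_force: [0.7, 0.4, -3.1]
width: 15.4
grasp_force: 59.9
```

Run:
```python
from tile import *
i,d=look((599.3,-217.2),70); np.savez("scene5.npz",i=i,d=d)
plan([(514,-206.1,105,81.9,1,8)])
u,v=226,178
c=i[v-60:v+60,u-60:u+60]; print('off',u-60,v-60)
cv2.imwrite("pics/s5.png",cv2.convertScaleAbs(cv2.resize(c,None,fx=5,fy=5,interpolation=2),alpha=1.5)[...,::-1])
```

```text
scene plane [ 0.0000e+00 -1.0000e-02  7.1864e+01] 293
tile 604.2 -215.0 size 83.5 79.2 ang 82.7 pix 35
t 17.8 grasp [ 514.6 -206.5  119.6] toolY 81.87 tilt [ 0.0033 -0.0006] w 15.6 F [-0.7 -0.2 -3.4]
CALL [0.0001, 0, 0.0018, 0, 0.0004, -0.0001, 1.0, 0.0001, 0.0001, 0.0036, 0, 0.0008, -0.0001, 1.0, 0.0002, 0.0001, 0.0055, 0, 0.0013, -0.0002, 1.0, 0.0003, 0.0002, 0.0073, -0.0001, 0.0017, -0.0002, 1.0, 0.0003, 0.0002, 0.0091, -0.0001, 0.0021, -0.0003, 1.0, 0.0004, 0.0002, 0.0109, -0.0001, 0.0025, -0.0003, 1.0, 0.0005, 0.0003, 0.0128, -0.0001, 0.003, -0.0004, 1.0, 0.0005, 0.0003, 0.0146, -0.0001, 0.0034, -0.0004, 1.0]
off 166 118
```

View pics/s5.png

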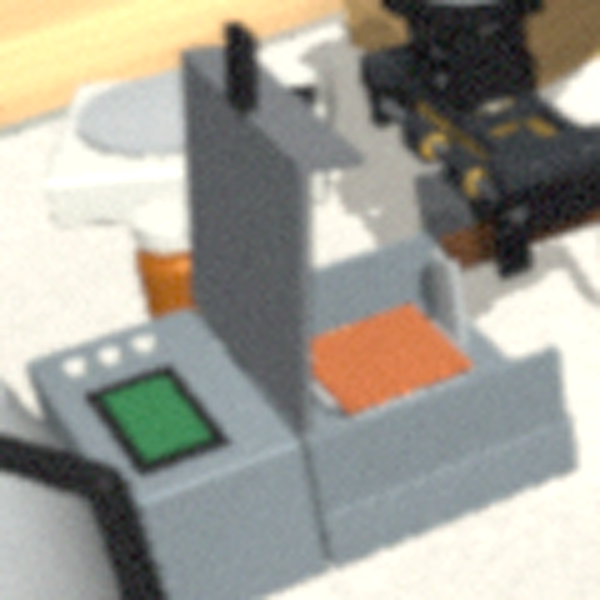

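The tile sits centred and parallel just above the rails. That was the tenth picture, so from here I go by numbers.

>>> arm_command(rows=[0, 0, 0.002, 0, 0, 0, 1, 0, 0, 0.004, 0, 0, 0, 1, 0, 0, 0.005, 0, 0, 0, 1, 0, 0, 0.006, 0, 0, 0, 1, 0, 0, 0.007, 0, 0, 0, 1, 0, 0, 0.008, 0, 0, 0, 1, 0, 0, 0.01, 0, 0, 0, 1, 0, 0, 0.012, 0, 0, 0, 1])

```text
t: 18.47
ee_pos: [514.5, -206.5, 158.2]
orientation: [0.071, 0.997, -0.0, 0.002]
contact_force: [0.0, 0.9, -2.4]
width: 15.3
grasp_force: 59.9
```

>>> arm_command(rows=[0, 0, 0.002, 0, 0, 0, 1, 0, 0, 0.002, 0, 0, 0, 1, 0, 0, 0.002, 0, 0, 0, 1, 0, 0, 0.002, 0, 0, 0, 1])

```text
t: 18.8
ee_pos: [514.2, -206.5, 156.1]
orientation: [0.071, 0.997, -0.0, 0.001]
contact_force: [0.5, -0.0, -1.4]
width: 15.8
grasp_force: 59.9
```

Run:
```python
from tile import *
i,d=look((599.3,-217.2),64)
ux=np.array([np.cos(np.radians(-8.1)),np.sin(np.radians(-8.1))]); g=np.array([514.3,-206.3]); b=g-115*ux; print(b)
W=[]
for k in range(1,13):
    s=k/12; s=s*s*(3-2*s); W.append((*(g+(b-g)*s),105,81.9,1,1))
plan(W)
```

```text
scene plane [-3.0000e-03  2.0000e-03  6.4967e+01] 274
tile 603.1 -216.0 size 79.4 78.8 ang 82.5 pix 39
[ 400.44727936 -190.09635833]
t 18.85 grasp [ 514.4 -206.5  105.2] toolY 81.87 tilt [ 0.0024 -0.0004] w 15.4 F [ 0.2 -0.2 -1.5]
CALL [0.0022, 0.0002, 0.0002, -0.0001, 0.0024, -0.0005, 1.0, 0.0085, 0.0002, 0.0001, -0.0001, 0.0024, -0.0005, 1.0, 0.0179, 0.0002, 0.0001, -0.0001, 0.0024, -0.0005, 1.0, 0.0298, 0.0002, 0.0001, -0.0001, 0.0024, -0.0005, 1.0, 0.0432, 0.0002, 0.0001, -0.0001, 0.0024, -0.0005, 1.0, 0.0575, 0.0001, 0, -0.0001, 0.0024, -0.0005, 1.0, 0.0717, 0.0001, 0, -0.0001, 0.0024, -0.0005, 1.0, 0.0852, 0.0001, 0, -0.0001, 0.0024, -0.0005, 1.0]
CALL [0.0118, 0, 0, 0, 0, 0, 1.0, 0.0213, 0, 0, 0, 0, 0, 1.0, 0.0276, 0, 0, 0, 0, 0, 1.0, 0.0298, 0, 0, 0, 0, 0, 1.0]
```

>>> arm_command(rows=[0.002, 0, 0, 0, 0.002, 0, 1, 0.0085, 0, 0, 0, 0.002, 0, 1, 0.018, 0, 0, 0, 0.002, 0, 1, 0.03, 0, 0, 0, 0.002, 0, 1, 0.043, 0, 0, 0, 0.002, 0, 1, 0.0575, 0, 0, 0, 0.002, 0, 1, 0.0715, 0, 0, 0, 0.002, 0, 1, 0.085, 0, 0, 0, 0.002, 0, 1])

```text
t: 19.52
ee_pos: [428.1, -194.2, 155.9]
orientation: [0.071, 0.997, 0.0, -0.0]
contact_force: [0.3, -1.1, -2.1]
width: 15.4
grasp_force: 59.9
```

>>> arm_command(rows=[0.012, 0, 0, 0, 0, 0, 1, 0.0215, 0, 0, 0, 0, 0, 1, 0.0275, 0, 0, 0, 0, 0, 1, 0.03, 0, 0, 0, 0, 0, 1, 0.03, 0, 0, 0, 0, 0, 1])

```text
t: 19.93
ee_pos: [400.0, -190.2, 156.1]
orientation: [0.071, 0.997, -0.0, 0.0]
contact_force: [-0.7, 0.4, -1.1]
width: 15.3
grasp_force: 59.9
```

Run:
```python
from tile import *
look((599.3,-217.2),64); i,d=look((599.3,-217.2),64,"top"); np.savez("top6.npz",i=i,d=d)
# tile edges vs chamber in top pic: scan along meter y at several meter x
ux=np.array([np.cos(np.radians(-8.1)),np.sin(np.radians(-8.1))]); uy=np.array([-ux[1],ux[0]]); s=np.array([599.3,-217.2])
L=lambda a,b,z: proj("top",[*(s+a*ux+b*uy),z])[0]
def samp(im,uv): return cv2.getRectSubPix(im,(1,1),(float(uv[0]),float(uv[1])))[0,0].astype(float)
red=lambda c:(c[0]-c[2])
for nm,fx in(('y',0),('x',1)):
    for off in(-25,0,25):
        t=np.arange(-60,60,.5); prof=np.array([red(samp(i,L(off,q,64) if not fx else L(q,off,64))) for q in t])
        h=(prof.max()+np.median(prof[:15]))/2; w=t[prof>h]; print(nm,off,w.min(),w.max(),'mid',(w.min()+w.max())/2)
plan([(400,-190,120,81.9,1,1)])
```

```text
scene plane [-4.0000e-03  9.0000e-03  6.4855e+01] 270
tile 603.6 -216.2 size 79.9 79.8 ang 81.7 pix 42
top plane [ 7.000e-03 -6.000e-03  6.324e+01] 476
tile 597.9 -220.2 size 78.9 77.4 ang 82.9 pix 35
y -25 -43.5 36.5 mid -3.5
y 0 -43.5 36.5 mid -3.5
y 25 -43.0 37.5 mid -2.75
x -25 -40.0 40.0 mid 0.0
x 0 -40.0 38.5 mid -0.75
x 25 -40.5 38.5 mid -1.0
t 20.03 grasp [ 401.  -190.3  105.1] toolY 81.88 tilt [ 0.0012 -0.0004] w 15.2 F [ 0.3 -1.1 -1.9]
CALL [0.0009, 0.0001, -0.0149, -0.0002, 0.0012, -0.0003, 1.0]
```

Same scan for the rails in the earlier top picture, so both are measured in one camera.

Run:
```python
from tile import *
i1=np.load("top1.npz")['i']; i6=np.load("top6.npz")['i']
ux=np.array([np.cos(np.radians(-8.1)),np.sin(np.radians(-8.1))]); uy=np.array([-ux[1],ux[0]]); s=np.array([599.3,-217.2])
def prof(im,off,t,z,along):
    return np.array([cv2.getRectSubPix(im,(1,1),tuple(map(float,proj("top",[*(s+(off*ux+q*uy if along=='y' else q*ux+off*uy)),z])[0])))[0,0].sum(dtype=float) for q in t])
for off in range(-35,36,10):
    out=[]
    for c in(35,-35):
        t=np.arange(c-12,c+9,.5); p=prof(i1,off,t,58,'y'); w=np.clip(p-np.percentile(p,50)-0.25*(p.max()-np.percentile(p,50)),0,None); out.append((w*t).sum()/w.sum())
    print('rails y at',off,np.round(out,1),'mid',round(np.mean(out),2))
# rail ends along x
for c in(32,-38):
    for z in [58]:
        t=np.arange(-60,62,.5); p=prof(i1,c,t,z,'x'); h=(np.percentile(p,30)+np.percentile(p,80))/2; h=(p.min()+p.max())/2; k=t[p>h]; print('rail x',c,k.min(),k.max(),(k.min()+k.max())/2)
# rail slivers & walls in the after picture: wall tops z=90 inner y=+-78
for nm,im in(('1',i1),('6',i6)):
    for off in(-45,-60):
        t=np.arange(-100,100,2.); print(nm,off,prof(im,off,t,90,'y').astype(int).tolist())
```

```text
rails y at -35 [ 33.4 -36. ] mid -1.29
rails y at -25 [ 33.5 -36. ] mid -1.25
rails y at -15 [ 33.3 -36. ] mid -1.38
rails y at -5 [ 33.7 -36.1] mid -1.2
rails y at 5 [ 33.2 -36.2] mid -1.51
rails y at 15 [ 33.4 -36.3] mid -1.46
rails y at 25 [ 33.  -35.9] mid -1.45
rails y at 35 [ 33.2 -36.5] mid -1.63
rail x 32 -43.0 41.5 -0.75
rail x -38 -43.0 38.0 -2.5
1 -45 [316, 320, 322, 321, 317, 314, 313, 304, 297, 289, 267, 241, 218, 222, 234, 255, 266, 277, 287, 284, 281, 280, 280, 266, 232, 207, 194, 198, 209, 214, 212, 239, 283, 352, 386, 394, 356, 320, 293, 287, 286, 287, 294, 297, 299, 297, 297, 293, 283, 289, 293, 289, 289, 293, 289, 292, 288, 257, 233, 219, 227, 228, 228, 231, 229, 235, 275, 329, 374, 371, 328, 266, 234, 222, 221, 227, 231, 232, 231, 232, 231, 227, 229, 232, 236, 238, 234, 239, 259, 285, 295, 287, 263, 259, 290, 354, 407, 431, 428, 429]
1 -60 [315, 319, 326, 317, 317, 327, 314, 305, 303, 285, 261, 234, 222, 220, 226, 239, 259, 284, 286, 287, 288, 284, 279, 281, 273, 271, 279, 284, 285, 280, 282, 285, 283, 286, 287, 284, 288, 292, 290, 287, 285, 279, 279, 282, 282, 28
[... 533 characters left out ...]
, 229, 230, 231, 236, 249, 259, 251, 254, 255, 241, 237, 236, 236, 239, 246, 259, 275, 287, 290, 272, 247, 235, 228, 223, 228, 232, 233, 239, 242, 240, 236, 239, 241, 239, 243, 246, 245, 264, 294, 294, 282, 264, 267, 302, 361, 405, 427, 431, 437]Traceback (most recent call last):
  File "<stdin>", line 18, in <module>
  File "<stdin>", line 5, in prof
  File "h.py", line 16, in proj
    K,Rm,t=cam(n); q=(np.atleast_2d(p)@Rm.T+t)@K.T; return q[:,:2]/q[:,2:]
           ~~~^^^
  File "h.py", line 5, in cam
    m=r.camera_model(n); K=np.array(m["mtx"],float); Rm=cv2.Rodrigues(np.array(m["rvec"],float))[0]; t=np.array(m["tvec"],float).ravel()
ValueError: time passes only in moves, steps and waits
```

Tile centre is within about 2 mm and 1° of the rails' centre: good. Now the lifter goes back to its original pose.

Run:
```python
from plan import *
g=(401,-190.3)
plan([(400,-190,165,81.9,1,6),(410,-110,165,130,1,10),(431.3,-35.8,120,178,1,10),(431.3,-35.8,68,178,1,6)])
```

```text
t 20.03 grasp [ 401.  -190.3  105.1] toolY 81.88 tilt [ 0.0012 -0.0004] w 15.2 F [ 0.3 -1.1 -1.9]
CALL [0.0001, 0, -0.01, 0, 0.0002, 0, 1.0, 0.0003, 0, -0.02, -0.0001, 0.0004, -0.0001, 1.0, 0.0004, 0.0001, -0.03, -0.0001, 0.0006, -0.0001, 1.0, 0.0006, 0.0001, -0.0399, -0.0001, 0.0008, -0.0002, 1.0, 0.0007, 0.0001, -0.0499, -0.0002, 0.001, -0.0002, 1.0, 0.0009, 0.0001, -0.0599, -0.0002, 0.0012, -0.0003, 1.0, 0.001, 0.0082, -0.0599, -0.0002, 0.0012, -0.0842, 1.0, 0.0012, 0.0163, -0.0599, -0.0003, 0.0012, -0.1682, 1.0]
CALL [-0.0012, 0.008, 0, 0, 0, -0.084, 1.0, -0.0024, 0.0159, 0, 0, 0, -0.1679, 1.0, -0.0036, 0.0239, 0, 0, 0, -0.2519, 1.0, -0.0048, 0.0319, 0, 0, 0, -0.3358, 1.0, -0.0061, 0.0399, 0, 0, 0, -0.4198, 1.0, -0.0073, 0.0478, 0, 0, 0, -0.5037, 1.0, -0.0085, 0.0558, 0, 0, 0, -0.5877, 1.0, -0.0097, 0.0638, 0, 0, 0, -0.6716, 1.0]
CALL [-0.0064, 0.0043, 0.0045, 0, 0, -0.0838, 1.0, -0.0128, 0.0086, 0.009, 0, 0, -0.1676, 1.0, -0.0192, 0.0129, 0.0135, 0, 0, -0.2513, 1.0, -0.0256, 0.0173, 0.018, 0, 0, -0.3351, 1.0, -0.032, 0.0216, 0.0225, 0, 0, -0.4189, 1.0, -0.0384, 0.0259, 0.027, 0, 0, -0.5027, 1.0, -0.0448, 0.0302, 0.0315, 0, 0, -0.5864, 1.0, -0.0512, 0.0345, 0.036, 0, 0, -0.6702, 1.0]
CALL [-0.0077, -0.0006, 0.0045, 0, 0, -0.0838, 1.0, -0.0154, -0.0012, 0.009, 0, 0, -0.1676, 1.0, -0.0154, -0.0012, 0.0177, 0, 0, -0.1676, 1.0, -0.0154, -0.0012, 0.0263, 0, 0, -0.1676, 1.0, -0.0154, -0.0012, 0.035, 0, 0, -0.1676, 1.0, -0.0154, -0.0012, 0.0437, 0, 0, -0.1676, 1.0, -0.0154, -0.0012, 0.0523, 0, 0, -0.1676, 1.0, -0.0154, -0.0012, 0.061, 0, 0, -0.1676, 1.0]
```

>>> arm_command(rows=[0, 0, -0.01, 0, 0, 0, 1, 0, 0, -0.02, 0, 0, 0, 1, 0, 0, -0.03, 0, 0, 0, 1, 0.0005, 0, -0.04, 0, 0.001, 0, 1, 0.0005, 0, -0.05, 0, 0.001, 0, 1, 0.001, 0, -0.06, 0, 0.001, 0, 1, 0.001, 0.008, -0.06, 0, 0.001, -0.084, 1, 0.001, 0.016, -0.06, 0, 0.001, -0.168, 1])

```text
t: 20.7
ee_pos: [402.6, -174.3, 216.5]
orientation: [-0.015, 1.0, -0.0, 0.001]
contact_force: [-0.3, -0.1, -2.0]
width: 15.4
grasp_force: 59.9
```

>>> arm_command(rows=[-0.001, 0.008, 0, 0, 0, -0.084, 1, -0.0025, 0.016, 0, 0, 0, -0.168, 1, -0.0035, 0.024, 0, 0, 0, -0.252, 1, -0.005, 0.032, 0, 0, 0, -0.336, 1, -0.006, 0.04, 0, 0, 0, -0.42, 1, -0.0075, 0.048, 0, 0, 0, -0.504, 1, -0.0085, 0.056, 0, 0, 0, -0.588, 1, -0.0095, 0.064, 0, 0, 0, -0.672, 1])

```text
t: 21.37
ee_pos: [410.1, -109.5, 215.8]
orientation: [-0.344, 0.939, 0.0, -0.0]
contact_force: [-0.2, -0.7, -2.0]
width: 15.3
grasp_force: 59.9
```

>>> arm_command(rows=[-0.0065, 0.0045, 0.0045, 0, 0, -0.084, 1, -0.013, 0.0085, 0.009, 0, 0, -0.1675, 1, -0.019, 0.013, 0.0135, 0, 0, -0.2515, 1, -0.0255, 0.0175, 0.018, 0, 0, -0.335, 1, -0.032, 0.0215, 0.0225, 0, 0, -0.419, 1, -0.0385, 0.026, 0.027, 0, 0, -0.5025, 1, -0.045, 0.03, 0.0315, 0, 0, -0.5865, 1, -0.051, 0.0345, 0.036, 0, 0, -0.67, 1])

```text
t: 22.03
ee_pos: [427.2, -50.2, 179.6]
orientation: [-0.634, 0.774, 0.0, -0.0]
contact_force: [-0.7, -0.0, -1.5]
width: 15.2
grasp_force: 59.9
```

>>> arm_command(rows=[-0.0075, -0.0005, 0.0045, 0, 0, -0.084, 1, -0.0155, -0.001, 0.009, 0, 0, -0.1675, 1, -0.0155, -0.001, 0.0175, 0, 0, -0.1675, 1, -0.0155, -0.001, 0.0265, 0, 0, -0.1675, 1, -0.0155, -0.001, 0.035, 0, 0, -0.1675, 1, -0.0155, -0.001, 0.0435, 0, 0, -0.1675, 1, -0.0155, -0.001, 0.0525, 0, 0, -0.1675, 1, -0.0155, -0.001, 0.0555, 0, 0, -0.1675, 1])

```text
t: 22.7
ee_pos: [429.7, -36.2, 122.8]
orientation: [-0.694, 0.72, 0.001, -0.002]
contact_force: [0.8, -0.6, -1.7]
width: 15.6
grasp_force: 59.9
```

Run:
```python
from plan import *
plan([(431.3,-35.8,60.8,178,1,4)])
```

```text
t 22.7 grasp [429.5 -36.2  71.8] toolY 177.89 tilt [-0.0035 -0.0007] w 15.6 F [ 0.8 -0.6 -1.7]
CALL [-0.0001, -0.0004, 0.0028, 0.0009, -0.0002, -0.0005, 1.0, -0.0002, -0.0008, 0.0055, 0.0018, -0.0004, -0.0009, 1.0, -0.0003, -0.0013, 0.0083, 0.0026, -0.0006, -0.0014, 1.0, -0.0004, -0.0017, 0.011, 0.0035, -0.0008, -0.0018, 1.0]
```

>>> arm_command(rows=[0, -0.001, 0.003, 0, 0, 0, 1, 0, -0.001, 0.006, 0, 0, 0, 1, 0, -0.001, 0.008, 0, 0, 0, 1, 0, -0.001, 0.009, 0, 0, 0, 1, 0, -0.001, 0.01, 0, 0, 0, 1, 0, -0.001, 0.01, 0, 0, 0, 1])

```text
t: 23.2
ee_pos: [431.4, -35.8, 114.4]
orientation: [-0.695, 0.719, 0.0, -0.0]
contact_force: [0.7, 0.9, -1.7]
width: 15.3
grasp_force: 59.9
```

>>> arm_command(rows=[0, 0, 0, 0, 0, 0, 1, 0, 0, 0, 0, 0, 0, 1])

```text
t: 23.37
ee_pos: [431.4, -35.8, 114.5]
orientation: [-0.695, 0.719, 0.0, -0.0]
contact_force: [-0.0, -0.2, -2.0]
width: 15.4
grasp_force: 59.9
```

>>> arm_command(rows=[0, 0, 0.001, 0, 0, 0, 1, 0, 0, 0.002, 0, 0, 0, 1, 0, 0, 0.0025, 0, 0, 0, 1, 0, 0, 0.003, 0, 0, 0, 1, 0, 0, 0.003, 0, 0, 0, 1])

```text
t: 23.78
ee_pos: [431.5, -35.8, 111.7]
orientation: [-0.695, 0.719, 0.0, -0.0]
contact_force: [-0.7, 0.4, 2.3]
width: 15.8
grasp_force: 59.8
```

>>> arm_command(rows=[0, 0, 0, 0, 0, 0, 0.6, 0, 0, 0, 0, 0, 0, 0.6, 0, 0, 0, 0, 0, 0, 0.6, 0, 0, 0, 0, 0, 0, 0.6, 0, 0, 0, 0, 0, 0, 0.6, 0, 0, 0, 0, 0, 0, 0.6], grip_force=20)

```text
t: 24.28
ee_pos: [431.3, -35.8, 111.3]
orientation: [-0.695, 0.719, 0.0, -0.0]
contact_force: [0.1, -0.3, -0.4]
width: 34.4
grasp_force: 0.0
```

>>> arm_command(rows=[0, 0, -0.01, 0, 0, 0, 0, 0, 0, -0.025, 0, 0, 0, 0, 0, 0, -0.045, 0, 0, 0, 0, 0, 0, -0.07, 0, 0, 0, 0, 0, 0, -0.1, 0, 0, 0, 0, 0, 0, -0.13, 0, 0, 0, 0, 0, 0, -0.16, 0, 0, 0, 0, 0, 0, -0.19, 0, 0, 0, 0])

```text
t: 24.95
ee_pos: [431.0, -35.9, 302.9]
orientation: [-0.695, 0.719, 0.0, -0.0]
contact_force: [0.8, -0.6, -0.8]
width: 80.5
grasp_force: 0.0
```

Run:
```python
from tile import *
i,d=look((599.3,-217.2),64)
P=cloud("scene",d); v,u=np.mgrid[:400,:640]
# lifter handle: brown points near mat
hsv=cv2.cvtColor(i,cv2.COLOR_RGB2HSV).astype(int)
m=(hsv[...,0]<15)&(hsv[...,1]>70)&(hsv[...,2]<140)&(abs(P[...,0]-430)<60)&(abs(P[...,1]+40)<110)&(P[...,2]>30)&(P[...,2]<90)
Q=P[m]; print('handle',m.sum(),np.median(Q,0).round(1)); k=np.linalg.lstsq(np.c_[Q[:,1],np.ones(len(Q))],Q[:,[0,2]],rcond=None)[0]; print('dx/dy, dz/dy',k[0])
# via: up-front position, then down on the open tab
plan([(560,-150,330,130,0,8),(645,-223,335,82,0,8),(645,-223,281,82,0,5)])
```

```text
scene plane [-1.0000e-03  6.0000e-03  6.4955e+01] 260
tile 603.8 -216.1 size 79.4 79.8 ang 82.5 pix 41
handle 174 [438.4 -52.6  69.6]
dx/dy, dz/dy [0.02638552 0.016715  ]
t 25.0 grasp [434.6 -35.8 258.2] toolY 178.07 tilt [0.012  0.0004] w 82.7 F [2.7 0.  4.2]
CALL [0.0137, -0.0163, -0.0088, -0.0014, 0.0007, 0.1049, 0, 0.0274, -0.0326, -0.0176, -0.0027, 0.0015, 0.2098, 0, 0.0412, -0.049, -0.0264, -0.0041, 0.0022, 0.3146, 0, 0.0549, -0.0653, -0.0351, -0.0055, 0.0029, 0.4195, 0, 0.0686, -0.0816, -0.0439, -0.0068, 0.0037, 0.5244, 0, 0.0823, -0.0979, -0.0527, -0.0082, 0.0044, 0.6293, 0, 0.0961, -0.1143, -0.0615, -0.0096, 0.0051, 0.7341, 0, 0.1098, -0.1306, -0.0703, -0.0109, 0.0058, 0.839, 0]
CALL [-0.0023, -0.0138, -0.0006, 0, 0, 0.1047, 0, -0.0045, -0.0276, -0.0013, 0, 0, 0.2094, 0, -0.0068, -0.0415, -0.0019, 0, 0, 0.3142, 0, -0.0091, -0.0553, -0.0025, 0, 0, 0.4189, 0, -0.0114, -0.0691, -0.0031, 0, 0, 0.5236, 0, -0.0136, -0.0829, -0.0038, 0, 0, 0.6283, 0, -0.0159, -0.0967, -0.0044, 0, 0, 0.733, 0, -0.0182, -0.1106, -0.005, 0, 0, 0.8378, 0]
CALL [0, 0, 0.0108, 0, 0, 0, 0, 0, 0, 0.0216, 0, 0, 0, 0, 0, 0, 0.0324, 0, 0, 0, 0, 0, 0, 0.0432, 0, 0, 0, 0, 0, 0, 0.054, 0, 0, 0, 0]
```

>>> arm_command(rows=[0.014, -0.016, -0.009, 0, 0, 0.105, 0, 0.0275, -0.0325, -0.018, 0, 0, 0.21, 0, 0.041, -0.049, -0.026, 0, 0, 0.315, 0, 0.055, -0.065, -0.035, 0, 0, 0.42, 0, 0.0685, -0.0815, -0.044, 0, 0, 0.5245, 0, 0.082, -0.098, -0.053, 0, 0, 0.629, 0, 0.096, -0.114, -0.0615, 0, 0, 0.734, 0, 0.11, -0.1305, -0.0755, 0, 0, 0.839, 0])

```text
t: 25.67
ee_pos: [558.2, -151.0, 375.6]
orientation: [-0.339, 0.941, 0.001, -0.002]
contact_force: [-0.5, 0.9, -0.6]
width: 87.0
grasp_force: 0.0
```

>>> arm_command(rows=[-0.0025, -0.014, -0.0005, 0, 0, 0.105, 0, -0.0045, -0.0275, -0.0015, 0, 0, 0.2095, 0, -0.007, -0.0415, -0.002, 0, 0, 0.314, 0, -0.009, -0.0555, -0.0025, 0, 0, 0.419, 0, -0.0115, -0.069, -0.003, 0, 0, 0.5235, 0, -0.0135, -0.083, -0.004, 0, 0, 0.6285, 0, -0.016, -0.097, -0.0045, 0, 0, 0.733, 0, -0.018, -0.1105, -0.005, 0, 0, 0.838, 0])

```text
t: 26.33
ee_pos: [643.3, -224.0, 380.9]
orientation: [0.073, 0.997, 0.0, -0.001]
contact_force: [0.1, -0.5, -0.2]
width: 86.9
grasp_force: 0.0
```

>>> arm_command(rows=[0, 0, 0, 0, 0, 0, 0, 0, 0, 0, 0, 0, 0, 0])

```text
t: 26.5
ee_pos: [642.9, -223.8, 380.3]
orientation: [0.07, 0.998, 0.0, -0.001]
contact_force: [0.3, -0.2, -0.2]
width: 87.0
grasp_force: 0.0
```

Run:
```python
from plan import *
plan([(645,-223.5,281,82,0,6)])
```

```text
t 26.5 grasp [ 642.8 -223.7  329.3] toolY 81.97 tilt [-0.0027  0.0006] w 87.0 F [ 0.3 -0.2 -0.2]
CALL [-0.0004, 0.0001, 0.008, 0, -0.0005, -0.0001, 0, -0.0007, 0.0002, 0.0161, 0.0001, -0.0009, -0.0002, 0, -0.0011, 0.0003, 0.0241, 0.0001, -0.0014, -0.0003, 0, -0.0015, 0.0004, 0.0322, 0.0001, -0.0019, -0.0004, 0, -0.0018, 0.0005, 0.0402, 0.0002, -0.0023, -0.0005, 0, -0.0022, 0.0006, 0.0483, 0.0002, -0.0028, -0.0006, 0]
```

Descend, close on the tab (slow fingers), then check.

>>> arm_command(rows=[0, 0, 0.008, 0, 0, 0, 0.3, -0.0005, 0, 0.016, 0, 0, 0, 0.3, -0.001, 0, 0.024, 0, 0, 0, 0.3, -0.0015, 0, 0.032, 0, 0, 0, 0.3, -0.002, 0, 0.04, 0, 0, 0, 0.3, -0.002, 0, 0.0485, 0, 0, 0, 0.3, -0.002, 0, 0.0485, 0, 0, 0, 1, -0.002, 0, 0.0485, 0, 0, 0, 1], grip_force=25)

```text
t: 27.17
ee_pos: [644.6, -223.8, 332.4]
orientation: [0.071, 0.998, -0.0, -0.001]
contact_force: [0.1, 0.2, -0.3]
width: 54.3
grasp_force: 0.0
```

>>> arm_command(rows=[0, 0, 0, 0, 0, 0, 1, 0, 0, 0, 0, 0, 0, 1, 0, 0, 0, 0, 0, 0, 1, 0, 0, 0, 0, 0, 0, 1, 0, 0, 0, 0, 0, 0, 1, 0, 0, 0, 0, 0, 0, 1, 0, 0, 0, 0, 0, 0, 1])

```text
t: 27.75
ee_pos: [644.8, -223.9, 333.6]
orientation: [0.071, 0.998, -0.0, -0.0]
contact_force: [0.8, 0.5, 1.1]
width: 26.0
grasp_force: 25.0
```

Run:
```python
from plan import *
s=r.get_state(); q=R.from_quat(s['orientation']); g=s['ee_pos']+51*q.apply([0,0,1])
print('w',s['width'],s['grasp_force'],g.round(1))
ux=np.array([np.cos(np.radians(-8.2)),np.sin(np.radians(-8.2))]); h=g[:2]+ux*190*np.cos(1.4); z0=g[2]-190*np.sin(1.4); print('hinge',h,z0)
plan([(*(h-ux*190*np.cos(a)),z0+190*np.sin(a),82,1,1) for a in np.linspace(1.4,0,21)[1:]])
```

```text
w 25.979075306498565 24.99919032678008 [ 644.8 -223.9  282.6]
hinge [ 676.75746044 -228.54091182] 95.3576064535919
t 27.75 grasp [ 644.8 -223.9  282.6] toolY 81.9 tilt [-0.0001 -0.0004] w 26.0 F [0.8 0.5 1.1]
CALL [0.013, 0, 0.0027, -0.0004, -0.0001, -0.0018, 1.0, 0.0258, 0, 0.0063, -0.0004, -0.0001, -0.0018, 1.0, 0.0383, 0.0001, 0.0108, -0.0004, -0.0001, -0.0018, 1.0, 0.0505, 0.0001, 0.0162, -0.0004, -0.0001, -0.0018, 1.0, 0.0622, 0.0001, 0.0224, -0.0004, -0.0001, -0.0018, 1.0, 0.0735, 0.0001, 0.0294, -0.0004, -0.0001, -0.0018, 1.0, 0.0843, 0.0001, 0.0372, -0.0004, -0.0001, -0.0018, 1.0, 0.0945, 0.0002, 0.0458, -0.0004, -0.0001, -0.0018, 1.0]
CALL [0.0096, 0, 0.0092, 0, 0, 0, 1.0, 0.0185, 0.0001, 0.0191, 0, 0, 0, 1.0, 0.0267, 0.0001, 0.0295, 0, 0, 0, 1.0, 0.0342, 0.0001, 0.0406, 0, 0, 0, 1.0, 0.0408, 0.0001, 0.0521, 0, 0, 0, 1.0, 0.0467, 0.0002, 0.064, 0, 0, 0, 1.0, 0.0517, 0.0002, 0.0763, 0, 0, 0, 1.0, 0.0558, 0.0002, 0.089, 0, 0, 0, 1.0]
CALL [0.0032, 0, 0.0129, 0, 0, 0, 1.0, 0.0055, 0, 0.026, 0, 0, 0, 1.0, 0.0069, 0, 0.0392, 0, 0, 0, 1.0, 0.0074, 0, 0.0525, 0, 0, 0, 1.0]
```

>>> arm_command(rows=[0.013, 0, 0.0025, 0, 0, 0, 1, 0.026, 0, 0.0065, 0, 0, 0, 1, 0.0385, 0, 0.011, 0, 0, 0, 1, 0.0505, 0, 0.016, 0, 0, 0, 1, 0.062, 0, 0.0225, 0, 0, 0, 1, 0.0735, 0, 0.0295, 0, 0, 0, 1, 0.0845, 0, 0.037, 0, 0, 0, 1, 0.0945, 0, 0.046, 0, 0, 0, 1])

```text
t: 28.42
ee_pos: [551.9, -210.3, 288.7]
orientation: [0.07, 0.998, -0.0, 0.002]
contact_force: [1.7, 2.3, 3.2]
width: 25.3
grasp_force: 25.0
```

>>> arm_command(rows=[0.0095, 0, 0.009, 0, 0, 0, 1, 0.0185, 0, 0.019, 0, 0, 0, 1, 0.0265, 0, 0.0295, 0, 0, 0, 1, 0.034, 0, 0.0405, 0, 0, 0, 1, 0.041, 0, 0.052, 0, 0, 0, 1, 0.0465, 0, 0.064, 0, 0, 0, 1, 0.0515, 0, 0.0765, 0, 0, 0, 1, 0.056, 0, 0.089, 0, 0, 0, 1])

```text
t: 29.08
ee_pos: [496.1, -202.1, 198.7]
orientation: [0.071, 0.998, 0.0, 0.001]
contact_force: [1.5, 2.7, 1.4]
width: 25.5
grasp_force: 25.0
```

>>> arm_command(rows=[0.003, 0, 0.013, 0, 0, 0, 1, 0.0055, 0, 0.026, 0, 0, 0, 1, 0.007, 0, 0.039, 0, 0, 0, 1, 0.0075, 0, 0.0485, 0, 0, 0, 1, 0.0075, 0, 0.0525, 0, 0, 0, 1, 0.0075, 0, 0.0525, 0, 0, 0, 1])

```text
t: 29.58
ee_pos: [488.7, -201.0, 145.7]
orientation: [0.071, 0.998, 0.0, -0.0]
contact_force: [1.3, 4.3, -1.4]
width: 25.7
grasp_force: 25.0
```

>>> arm_command(rows=[0, 0, 0.001, 0, 0, 0, 1, 0, 0, 0.002, 0, 0, 0, 1, 0, 0, 0.003, 0, 0, 0, 1, 0, 0, 0.004, 0, 0, 0, 1, 0, 0, 0.004, 0, 0, 0, 1])

```text
t: 30.0
ee_pos: [488.7, -201.0, 145.3]
orientation: [0.07, 0.998, -0.0, 0.0]
contact_force: [-5.9, 10.4, 21.0]
width: 25.7
grasp_force: 25.0
```

>>> arm_command(rows=[0, 0, 0, 0, 0, 0, 0, 0, 0, 0, 0, 0, 0, 0, 0, 0, 0, 0, 0, 0, 0, 0, 0, 0, 0, 0, 0, 0, 0, 0, 0, 0, 0, 0, 0, 0, 0, 0, 0, 0, 0, 0, 0, 0, 0, 0, 0, 0, 0])

```text
t: 30.58
ee_pos: [488.0, -201.7, 141.5]
orientation: [0.071, 0.997, -0.0, -0.001]
contact_force: [0.7, 0.7, 1.9]
width: 64.7
grasp_force: 0.0
```

>>> arm_command(rows=[0, 0, -0.01, 0, 0, 0, 0, 0, 0, -0.03, 0, 0, 0, 0, 0, 0, -0.055, 0, 0, 0, 0, 0, 0, -0.085, 0, 0, 0, 0, 0.02, 0, -0.115, 0, 0, 0, 0, 0.04, 0, -0.145, 0, 0, 0, 0, 0.06, 0, -0.165, 0, 0, 0, 0, 0.08, 0, -0.185, 0, 0, 0, 0])

```text
t: 31.25
ee_pos: [408.1, -190.2, 329.2]
orientation: [0.071, 0.998, -0.0, 0.001]
contact_force: [-0.1, -0.2, -0.8]
width: 86.9
grasp_force: 0.0
```

Run:
```python
from tile import *
for n in("scene","top"):
    i,d=r.grab_frame(n); P=cloud(n,d); i0=np.load(n+"0.npz"); P0=cloud(n,i0['d'])
    for nm,Q,I,D in(('before',P0,i0['i'],i0['d']),('now',P,i,d)):
        m=(D>0)&(I.max(2)<(70 if n=="scene" else 64))&(abs(Q[...,0]-492)<20)&(abs(Q[...,1]+203)<22)&(Q[...,2]>80)&(Q[...,2]<125)
        l=(D>0)&(abs(Q[...,0]-600)<60)&(abs(Q[...,1]+217)<50)&(Q[...,2]>80)&(Q[...,2]<125); q=Q[l]; k=np.linalg.lstsq(np.c_[q[:,0]-600,q[:,1]+217,np.ones(len(q))],q[:,2],rcond=None)[0] if len(q)>20 else None
        print(n,nm,'tab z',m.sum(),np.median(Q[m][:,2]) if m.sum() else None,'lid plane',k)
    np.savez(n+"9.npz",i=i,d=d)
    # changes elsewhere
    df=(np.abs(i.astype(int)-i0['i']).sum(2)>90).astype(np.uint8); df=cv2.morphologyEx(df,2,np.ones((3,3)))
    print([(s.tolist()) for s in cv2.connectedComponentsWithStats(df)[2][1:] if s[4]>25])
s=r.get_state(); print(s['t'],s['width'],s['ee_pos'].round(1))
```

```text
scene before tab z 41 110.37872596715007 lid plane [-5.83595263e-02  8.39211341e-03  1.02793651e+02]
scene now tab z 36 99.6939410347693 lid plane [-1.11254825e-03  2.72678332e-04  9.79850708e+01]
[[214, 0, 18, 18, 230], [235, 0, 39, 84, 1779], [268, 0, 118, 131, 4188], [313, 0, 6, 6, 35], [327, 0, 23, 25, 471], [356, 0, 4, 11, 33], [377, 0, 17, 54, 513], [394, 0, 36, 86, 1626], [448, 0, 43, 98, 2096], [229, 51, 10, 16, 118], [393, 59, 7, 5, 26], [264, 69, 8, 18, 75], [398, 75, 10, 13, 68], [411, 88, 25, 23, 419], [455, 101, 16, 15, 174], [246, 102, 7, 9, 58], [214, 104, 21, 22, 266], [307, 106, 84, 61, 1023], [437, 107, 27, 14, 157], [397, 118, 10, 14, 107], [411, 120, 25, 8, 103], [448, 121, 30, 34, 615], [416, 128, 33, 31, 396], [414, 133, 16, 15, 155], [261, 136, 22, 15, 190], [393, 157, 11, 11, 85], [262, 164, 17, 7, 68], [268, 170, 11, 6, 44], [280, 237, 36, 27, 617]]
top before tab z 84 109.12684954870429 lid plane [-5.68127407e-02  5.22142107e-03  1.00758800e+02]
top now tab z 5 98.1240255127627 lid plane [-3.60347496e-04 -2.13562179e-04  9.62503066e+01]
[[286, 154, 11, 19, 1
[... 175 characters left out ...]
], [569, 225, 11, 20, 164], [580, 235, 7, 8, 45], [335, 237, 210, 163, 5958], [534, 237, 76, 61, 2082], [457, 263, 24, 12, 158], [478, 269, 57, 47, 1117], [611, 269, 14, 25, 168], [614, 283, 5, 9, 32], [519, 290, 20, 22, 248], [545, 300, 6, 6, 32], [613, 300, 14, 10, 98], [444, 302, 7, 6, 26], [310, 314, 21, 12, 113], [265, 319, 26, 23, 182], [526, 326, 50, 47, 1515], [340, 332, 6, 8, 29], [261, 335, 22, 22, 233], [298, 341, 20, 6, 72], [319, 341, 28, 6, 97], [296, 346, 45, 54, 2163], [357, 348, 12, 14, 89], [290, 359, 7, 7, 36], [374, 361, 8, 5, 26], [260, 363, 28, 37, 703], [251, 366, 4, 17, 55], [392, 369, 30, 31, 416], [289, 370, 7, 10, 49]]
31.35 86.99068269848956 [ 408.  -190.4  331.6]
```

```bash
python3 -c "
from bench import r
print(r.finish_job())"
```

```text
the job is handed in; nothing more can be done
None
```

The job is handed in at about 31 s: the tile is level on the meter's rails (last measured about 2 mm and 1° from centred), the lifter is back on its mat, the lid is shut, and nothing else on the counter appears to have moved.

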